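# Refit the oil filler plug of the bench vacuum pump

### The arm

A 6-joint arm with a two-finger parallel gripper is mounted at the origin on a cart in front of the work surface, level with it; the furniture and walls round the work are solid. World frame = base frame: x ahead of the robot, y to its left, z up, the work surface at z = 0. Lengths are in m, angles in rad, forces in N, time in s.
With the tool pointing down it reaches from about 0.3 to 0.875 m from the base axis. Payload 6.4 kg.
Tool frame: the origin (TCP) lies at the very end of the fingers, on their centre line; the grasp point (between the pads) lies tcp_to_grasp behind it (tcp_to_grasp is the distance from the TCP to the grasp point, in m); z points along the fingers, y is the direction in which the jaws open and shut (so a half turn about z gives the same grasp; the last joint's range is limited). The gripper opens to 85 mm and grips with 20 to 120 N. Pads are 22 mm wide; open, the fingers measure 114 mm over their backs; the gripper's body (76 mm by 85 mm) begins 54 mm behind the grasp point. The pads swing forward as they close: fully open they stand 13 mm farther back than shut.
Start: joints at [-1.543, 0.181, 1.607, -0, 1.354, -0.206], TCP at [0.133, -0.559, 0.203] pointing down, gripper open.
Joint ranges: [-2.99, 2.99], [-0.89, 2.07], [0.3, 2.58], [-1.14, 4.28], [0, 2.63], [-3.12, 3.12]. Speed limits (rad/s): [2.57, 2.57, 3.01, 3.14, 3.14, 3.14].

### API

Orientations are given as a unit quaternion [w, x, y, z].
In Python, from bench import get_obs, camera, hand_in, tcp_to_grasp gives the robot as it stands.
- The arm moves only by the shell command python3 -m inch 'ROWS' [OPENING]. ROWS is JSON, a list of rows, each an object with "delta_pos": the shift along the tool's x, y, z in cm, a list of three; "rotation": the turn, a rotation vector about the tool's x, y, z in rad, a list of three. In form: [{"delta_pos": [x, y, z], "rotation": [rx, ry, rz]}, ...]. A call has 1 to 10 rows; each row shifts and turns the commanded pose from where the row before left it, along the tool's axes as they then stand; what a row does not reach is not made up. A row lasts 1/10 s, in which the tool goes at most 50 mm and 8.59 degrees, less where a joint would pass 70% of its speed; a pose out of reach is approached as far as the arm can. A call is refused whole if a number of a shift passes 5 or a number of a turn 0.15, either way. A call with a gripper value outside its range is refused whole. OPENING is the finger opening in cm, from 0 to 8.54, set as the call begins (- or left out, the last holds). The fingers move at their own pace and stop on an object; the grip force is fixed at half the most. Time passes only in rows, so rows that do not move let the fingers close. It gives the time, the measured TCP pose, the force and the opening at its end, in the units of the state.
- get_obs(): the state, without advancing time (a new reading comes with each control period).
- camera(name): name is "scene" or "top"; returns a dict with "color" (480x640x3 uint8, red, green, blue), "vfov" (degrees; the focal length in pixels is half the picture's height over the tangent of half this angle, whatever the lens; pixels are square), "cx", "cy" (the principal point, pixels), "k1" (the pictures are not rectified: a ray, as slopes to the right and down, at radius r is drawn at 1 + k1 r^2 times it, then the intrinsics apply), "eye" and "orientation" of the camera in the world. Camera axes: x right, y down, z forward; pixel columns grow to the right and rows downward; lengths in m; the calibration is good to about 2 mm. A picture is of the moment at which its call begins. There is no depth.
- hand_in(): hands the job in, once; it reports no verdict.
The state is a dict: "time_s": time; "q": joint angles; "dq": joint speeds; "joint_efforts": joint torques, N m; "eef_pos": TCP position; "eef_rot": TCP orientation; "wrist_force": force on the tool from outside, world axes, zero at the start; "torque": the same for the moment, N m; "opening": opening from 0.0 (shut) to 1.0 (fully open).
Only numpy, scipy, OpenCV 4.12 (cv2) and the standard library are available. Lean on these libraries where they do the work, as an engineer would, in place of code of your own. Each camera call takes 0.05 s, during which the arm holds its last target.

### The job

The small vacuum pump on the bench has had its oil changed: put its black filler plug, which stands upright on the bench, back into the filler neck on top of the pump. Set it upright in the neck and, pressing lightly, turn it backward (counter-clockwise seen from above) until you feel it drop into its coarse thread; then drive it clockwise until its flange sits flush on the neck all round, and let go. Do not force or cross-thread it, and leave the other things on the bench where they are.

Things in the scene. Friction and masses are not known exactly. Their poses are not given: they have to be found in the camera images.
- plug: Black plastic oil filler plug, loose, about 0.15 kg, 62 mm tall; starts upright on the bench at any yaw. Origin: centre of its underside; z: its axis, up toward the grip. A smooth stem, 31 mm in diameter with a nose tapered to 24 mm at the end, reaches up to a round flange (60 mm in diameter, z = 30 to 37 mm) that carries an upright bar grip.
- plug_grip (a point): On the plug's axis, 50 mm above its underside: middle of the bar grip, which is 48 mm long along x, 15 mm thick along y and stands on the flange from z = 37 to 62 mm above the underside. Pinch the bar across its thickness, from above.
- plug_seal (a point): Centre of the rubber seal under the plug's flange, on the axis, 30 mm above the underside. When the plug is home this seal lies on the neck's top face, so this point coincides with neck_top.
- plug_lugs (a point): On the plug's axis, 8 mm above its underside, level with the mid-bottom of its three thread lugs. These stand 120 degrees apart, one centred on the plug's +x; each is 12 degrees long, 4 mm high, reaches 21 mm out from the axis, is inclined with the thread and hangs 0.5 mm lower at its clockwise end.
- neck_top (a point): Centre of the top face of the pump's filler neck, 113 mm above the bench; z up, axes as the pump's. The neck is an upright aluminium tube: 58 mm outside, 46 mm bore, mouth flared to 51 mm, 21 mm proud of the pump's cover.
- neck_ledge (a point): On the neck's axis, level with the flat ledge ring in the bore (inside diameter 34 mm), 10 mm below neck_top. Three notches of 28 degrees in the ring, 120 degrees apart, are the thread starts. Their angle round the neck differs each time, is in no measured pose and must be felt. Lugs riding on the ledge put the plug's seal 12.5 mm above neck_top; dropped into the notches, 3.5 to 4.5 mm above.
- groove_end (a point): On the neck's axis, level with the lug bottoms of a seated plug, 22 mm below neck_top. From each notch a groove runs clockwise (from above) and down under the 87 degree ledge, 5 mm deeper per 65 degrees, 5 mm high (lugs 4 mm). From the drop, the seal meets the neck after 45 to 60 degrees of clockwise turn; the roof nips the lugs slightly some 15 degrees later, and 30 degrees after that a hard stop ends the groove.
- pump: The vacuum pump, fixed: aluminium oil case (cover 116 x 116 mm, 92 mm high, four screw heads 5 mm higher) and a round grey motor that extends 226 mm along its +y, strap handle on it up to 135 mm high at y = 82 to 168 mm. Origin: on the bench straight below the filler neck; z up.
- stop_lip (a point): On the neck's axis, 3 mm above the ledge, level with the tops of three stop lips, each 5 degrees wide at a notch's counter-clockwise edge. Lugs on the ledge run against a lip when turned clockwise; turned counter-clockwise they reach a notch within 87 degrees and the lip halts them there. Lugs set on the lips (seal 15.5 mm above neck_top) fall 3 mm onto the ledge within 17 degrees.
- loupe: Black eye loupe, 35 mm diameter, 32 mm tall, standing behind the plug (bystander, leave alone). Origin: centre of its underside.
- microscope: Stereo microscope on its dark base mat, fixed, to the right of the plug, up to 0.37 m high: pass above it when coming from the right. Between it and the back of the bench stands a tilted box-shaped ionizer, 0.26 m high (both bystanders). Origin: on the bench, near the middle of the mat.
- solder_spool: Reel of solder wire, 54 mm diameter, 43 mm tall, standing behind the plug (bystander, leave alone). Origin: centre of its underside.
- dropper_bottle: Small brown bottle with black cap, 38 mm diameter, 75 mm tall, standing beside the pump (bystander, leave alone). Origin: centre of its underside.
Not all that is in view belongs to the job. Several things look just like the plug: the one meant starts farthest to the robot's right.

How it is judged:
On the way, in this order (a step that is already met when the one before it is completed fails the run):
1. The plug stands upright in the neck with its lugs dropped into the thread starts (origin at least 24 mm below the neck's top face), not yet home (horizontal distance between plug and neck_top below 0.004 m and z of plug in the frame of neck_top between -0.029 and -0.024 m and angle between plug's own z axis and vertical below 0.06 rad), for 0.2 s.
2. The plug is driven home: flange within 1 mm of the neck's top face, upright (horizontal distance between plug and neck_top below 0.004 m and z of plug in the frame of neck_top below -0.029 m and angle between plug's own z axis and vertical below 0.035 rad), for 0.2 s.
At the end, for the whole second after the job is handed in: The plug is screwed home in the filler neck: its axis within 4 mm of the neck's, its flange within 1 mm of the neck's top face (origin at least 29 mm below it), tilted less than 2 degrees, at rest and released; solder reel, loupe and brown bottle are within 3 cm of where they lay (all of step 2 and linear speed of plug below 0.01 m/s and distance of each of solder_spool, loupe, dropper_bottle from where it was at the start of the episode below 0.03 m); the robot touches nothing.
It fails at once if The plug is forced: more than 80 N between plug and pump (contact force between plug and pump above 80 N).
It fails at once if The plug is cross-threaded: tilted more than 6 degrees with its stem in the neck (horizontal distance between plug and neck_top below 0.012 m and z of plug in the frame of neck_top below -0.012 m and angle between plug's own z axis and vertical above 0.105 rad).
It fails at once if A bystander (solder reel, loupe or brown bottle) is pushed more than 3 cm (distance of any of solder_spool, loupe, dropper_bottle from where it was at the start of the episode above 0.03 m).
It also fails if it takes over 64 s, if anything falls off the work surface, if the arm or the gripper's body presses on something with over 40 N, if the wrist force passes 120 N, or if a joint passes its speed limit or range.

## Working session

There is one attempt and no reset: what is moved stays moved. The work goes in short steps, Python scripts to look and compute and a shell command to move; the robot and the scene stay as the last step left them, time stands still between calls to the robot, and variables do not carry over. Pictures are saved under pics/ and viewed, and the job is handed in when it is done.

```bash
ls; mkdir -p pics
python3 - <<'E'
from bench import *
import cv2
print(tcp_to_grasp); print(get_obs())
for n in("scene","top"):
    c=camera(n); cv2.imwrite(f"pics/{n}0.png",c["color"][:,:,::-1]); c.pop("color"); print(n,c)
E
```

```text
pics
0.0187
{'time_s': 0.0, 'q': array([-1.54330953e+00,  1.81503023e-01,  1.60797982e+00,  2.00189538e-05,
        1.35378113e+00, -2.06302829e-01]), 'dq': array([ 0.00069406, -0.00135084,  0.0001712 , -0.00134614, -0.00121475,
       -0.00104318]), 'joint_efforts': array([-1.57142698e-03, -4.44880164e+01, -3.51343989e+01, -4.01206371e-04,
        8.92863987e-03, -1.01819694e-05]), 'eef_pos': array([ 0.13321384, -0.55876504,  0.20181918]), 'eef_rot': array([-8.31448036e-04,  9.93175483e-01,  1.16626588e-01,  8.43489239e-05]), 'wrist_force': array([ 0.65985443, -0.12292348,  0.45578351]), 'torque': array([-0.0243974 , -0.02725899, -0.03842484]), 'opening': 0.9993869020152146}
scene {'vfov': 52.35021507659658, 'cx': 313.7044142499897, 'cy': 233.774740673556, 'k1': 0.040699676763395226, 'eye': array([0.47189164, 0.54412251, 1.09379259]), 'orientation': array([ 0.00538818, -0.04442677,  0.96720322, -0.25003033])}
top {'vfov': 55.14960576861131, 'cx': 317.59601734718404, 'cy': 239.82708310122842, 'k1': 0.011869773269771861, 'eye': array([ 0.30940914, -0.00665514,  1.32304206]), 'orientation': array([ 0.06418019, -0.69883012,  0.70992738, -0.05933361])}
```

View pics/scene0.png

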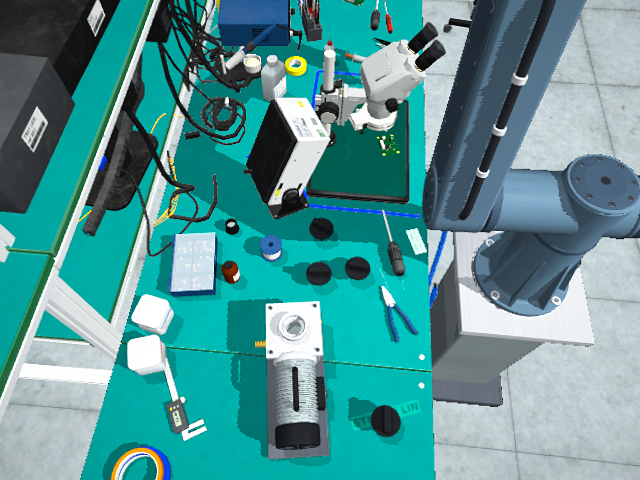

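View pics/top0.png

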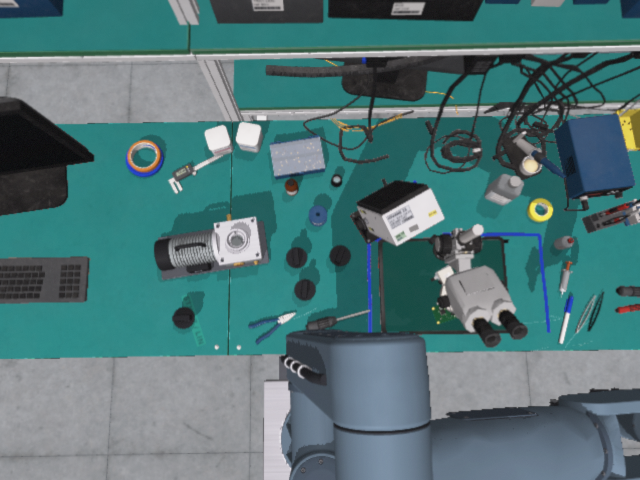

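Four lookalikes are in view. In the top image they are at (340,255), (297,257), (305,289) and (184,317); in the scene image they are at (321,228), (319,272), (357,267) and (385,420). The robot's right is −y, which is rightward in the top image, so (340,255) top / (321,228) scene should be the one meant. I'll confirm it with coordinates and crops.

```bash
cat > h.py <<'E'
import numpy as np, cv2
from bench import *
from scipy.spatial.transform import Rotation as R
def rot(q): return R.from_quat([q[1],q[2],q[3],q[0]])
def K(c):
    f=240/np.tan(np.radians(c["vfov"]/2)); return np.array([[f,0,c["cx"]],[0,f,c["cy"]],[0,0,1.]]),np.array([c["k1"],0,0,0,0.])
def ray(c,p):
    k,d=K(c); u=cv2.undistortPoints(np.array([[p]],float),k,d)[0,0]
    return rot(c["orientation"]).apply([u[0],u[1],1.])
def onplane(c,p,z):
    v=ray(c,p); e=c["eye"]; return e+v*(z-e[2])/v[2]
def tri(c1,p1,c2,p2):
    d1,d2=[v/np.linalg.norm(v) for v in(ray(c1,p1),ray(c2,p2))]
    A=np.stack([d1,-d2],1); s=np.linalg.lstsq(A,c2["eye"]-c1["eye"],rcond=None)[0]
    a=c1["eye"]+s[0]*d1;b=c2["eye"]+s[1]*d2; return (a+b)/2,np.linalg.norm(a-b)
def proj(c,P):
    k,d=K(c); r=rot(c["orientation"]).inv(); 
    return cv2.projectPoints(r.apply(np.atleast_2d(np.array(P,float)-c["eye"])),np.zeros(3),np.zeros(3),k,d)[0][:,0]
E
python3 - <<'E'
from h import *
s=camera("scene");t=camera("top")
for a,b in(((321,228),(340,255)),((319,272),(297,257)),((357,267),(305,289)),((385,420),(184,317))):
    print(a,onplane(s,a,.05).round(3),b,onplane(t,b,.05).round(3))
print("neck",onplane(s,(294,326),.113).round(3),onplane(t,(237,241),.113).round(3))
def crop(c,x,y,w,h,k): return cv2.resize(c["color"][y:y+h,x:x+w,::-1],None,fx=k,fy=k,interpolation=cv2.INTER_CUBIC)
cv2.imwrite("pics/c1.png",np.hstack([crop(s,296,205,50,50,8),crop(t,315,230,50,50,8)]))
cv2.imwrite("pics/c2.png",np.hstack([crop(s,259,291,70,70,5.7),crop(t,202,206,70,70,5.7)]))
E
```

```text
(321, 228) [ 0.494 -0.05   0.05 ] (340, 255) [ 0.49  -0.062  0.05 ]
(319, 272) [0.489 0.068 0.05 ] (297, 257) [0.487 0.059 0.05 ]
(357, 267) [0.401 0.047 0.05 ] (305, 289) [0.397 0.037 0.05 ]
(385, 420) [0.33 0.38 0.05] (184, 317) [0.326 0.369 0.05 ]
neck [0.53  0.224 0.113] [0.524 0.216 0.113]
```

View pics/c1.png

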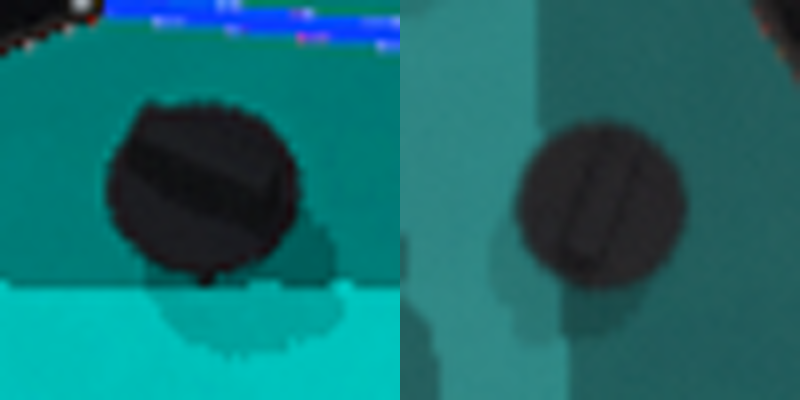

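View pics/c2.png

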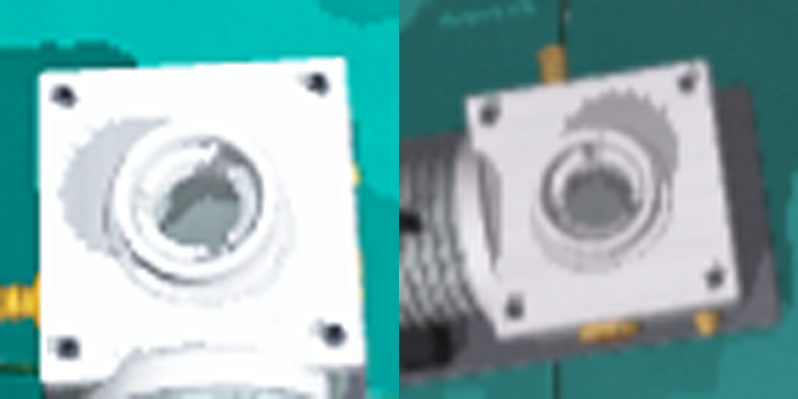

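The crops show a black flange with a bar grip. Its centre is about (321,229) in the scene image and (340,255) in the top image. Its y of about −0.06 is the farthest to the robot's right of the four, so this is the plug. The neck centre is about (237,240) top and (291,325) scene, and the four screw heads are symmetric around it. Next I'll refine both with fits.

Run:
```python
from h import *
from scipy.optimize import least_squares
s=camera("scene");t=camera("top")
def fitc(P,r,c0):
    f=lambda p:np.hypot(P[:,0]-p[0],P[:,1]-p[1])-r
    o=least_squares(f,c0,loss="soft_l1",f_scale=.001); return o.x,np.median(np.abs(f(o.x)))
def mask(c,u,w=22):
    m=(c["color"].max(2)<(55 if c is t else 52)).astype(np.uint8)
    n,l,st,ce=cv2.connectedComponentsWithStats(m); 
    # component near u
    k=l[u[1]-3:u[1]+4,u[0]-3:u[0]+4]; k=np.bincount(k[k>0]).argmax(); m=(l==k).astype(np.uint8)
    ct=max(cv2.findContours(m,0,1)[0],key=len)[:,0]; print(st[k]); return ct
for n,c,u in(("s",s,(321,228)),("t",t,(340,255))):
    ct=mask(c,u)
    for z in (.037,.0335):
        P=np.array([onplane(c,p,z)[:2] for p in ct]); print(n,z,fitc(P,.030,P.mean(0)))
# screws
for n,c,k,o in(("s",s,[(62,95),(317,82),(334,334),(67,347)],(259,291)),("t",t,[(88,112),(288,80),(315,278),(115,308)],(202,206))):
    q=np.array([onplane(c,(o[0]+a/5.7-.5,o[1]+b/5.7-.5),.096)[:2] for a,b in k]); print(n,"screws",q.round(4).tolist(),q.mean(0))
# neck overlay with both hypotheses
for n,c,o in(("s",s,(259,291)),("t",t,(202,206))):
    im=cv2.resize(c["color"][o[1]:o[1]+70,o[0]:o[0]+70,::-1],None,fx=8,fy=8,interpolation=cv2.INTER_CUBIC)
    q={"s":(185/5.7,207/5.7),"t":(200/5.7,193/5.7)}[n]
    cv2.imwrite(f"pics/n{n}.png",im)
```

```text
[310 218  23  23 401]
s 0.037 (array([ 0.49508147, -0.05709446]), np.float64(0.0014357911152417246))
s 0.0335 (array([ 0.49510557, -0.05909932]), np.float64(0.0013841234420760053))
[330 246  21  20 325]
t 0.037 (array([ 0.4907995, -0.0616863]), np.float64(0.0024037464711822686))
t 0.0335 (array([ 0.49132346, -0.06182823]), np.float64(0.0023219654502237633))
s screws [[0.5881, 0.1819], [0.4927, 0.1678], [0.4781, 0.2631], [0.5735, 0.2765]] [0.53307322 0.22233981]
t screws [[0.5715, 0.2743], [0.5856, 0.1786], [0.4894, 0.1649], [0.4766, 0.2594]] [0.53079611 0.21930269]
```

View pics/ns.png

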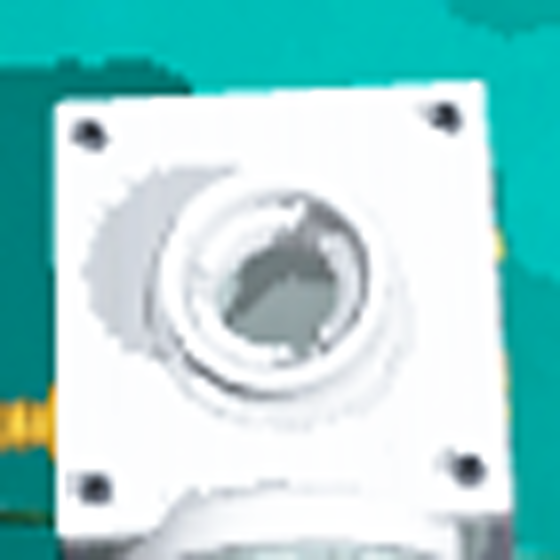

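View pics/nt.png

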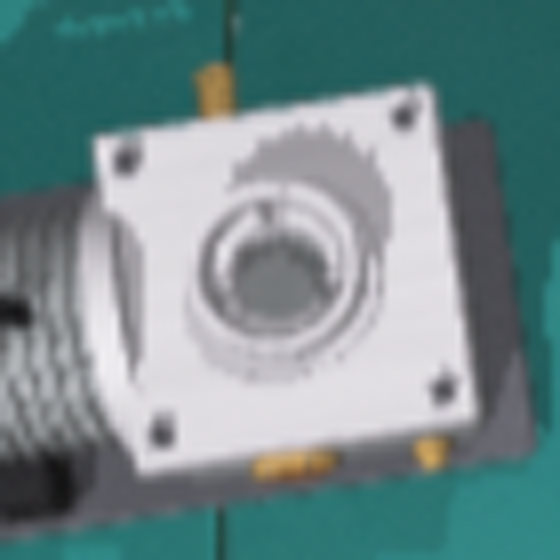

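Run:
```python
from h import *
s=camera("scene");t=camera("top")
a=cv2.resize(s["color"][85:255,230:350,::-1],None,fx=3.4,fy=3.4,interpolation=cv2.INTER_CUBIC)
b=cv2.resize(t["color"][165:275,310:450,::-1],None,fx=2.8,fy=2.8,interpolation=cv2.INTER_CUBIC)
h=max(a.shape[0],b.shape[0]); f=lambda m:cv2.copyMakeBorder(m,0,h-m.shape[0],0,0,0)
cv2.imwrite("pics/ion.png",np.hstack([f(a),f(b)])); print(a.shape,b.shape)
c=t["color"][240:270,325:355,::-1].astype(float); c=np.clip((c-15)*5,0,255).astype(np.uint8)
d=s["color"][213:243,306:336,::-1].astype(float); d=np.clip((d-5)*5,0,255).astype(np.uint8)
cv2.imwrite("pics/bar.png",np.hstack([cv2.resize(x,None,fx=13,fy=13,interpolation=cv2.INTER_CUBIC) for x in(d,c)]))
```

```text
(578, 408, 3) (308, 392, 3)
```

View pics/ion.png

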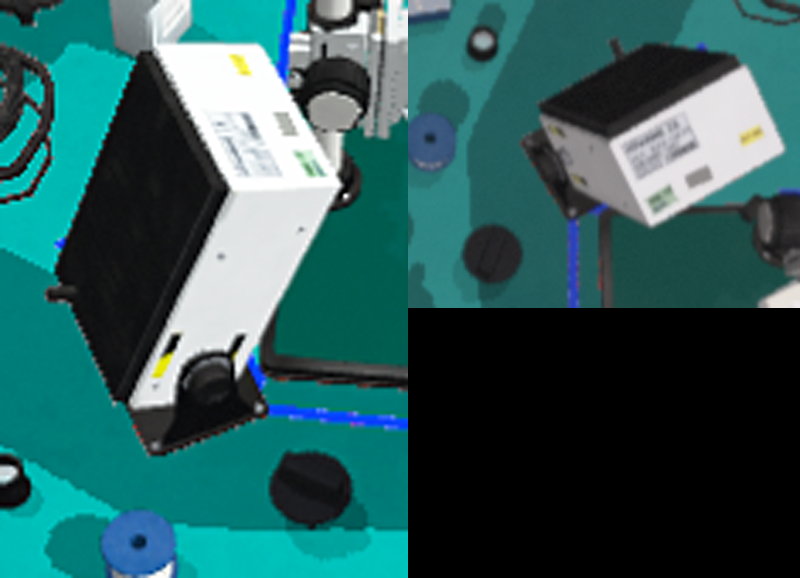

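View pics/bar.png

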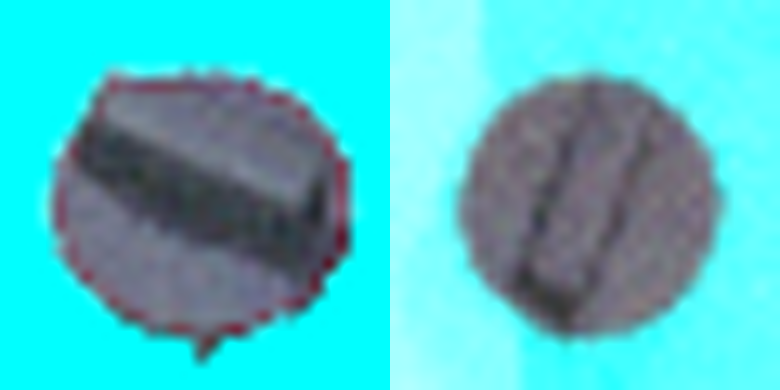

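Run:
```python
from h import *
s=camera("scene");t=camera("top")
for n,a,b in(("topnear",(230+232/3.4,85+190/3.4),(310+202/2.8,165+138/2.8)),("topright",(230+340/3.4,85+187/3.4),(310+244/2.8,165+227/2.8)),("foot",(230+155/3.4,85+455/3.4),(310+165/2.8,165+216/2.8)),("footR",(230+265/3.4,85+408/3.4),(310+190/2.8,165+207/2.8)),("lowedge",(230+125/3.4,85+402/3.4),(310+133/2.8,165+108/2.8))):
    print(n,tri(s,a,t,b))
f=lambda x,y:onplane(t,(325+(x-390)/13-.5,240+y/13-.5),.062)[:2]
g=lambda x,y:onplane(s,(306+x/13-.5,213+y/13-.5),.062)[:2]
for p,q in(((520,275),(590,85)),((585,290),(645,120))):
    v=f(*q)-f(*p);print(np.degrees(np.arctan2(v[1],v[0])),np.linalg.norm(v))
for F,L in((f,[(520,275),(590,85),(585,290),(645,120)]),(g,[(95,125),(310,205),(110,78),(325,150)])):
    P=np.array([F(*p) for p in L]);print(P.round(4).tolist(),P.mean(0))
v=g(95,125)-g(310,205);print("scene yaw",np.degrees(np.arctan2(v[1],v[0])),np.linalg.norm(v))
```

```text
topnear (array([ 0.55924995, -0.15664156,  0.24415146]), np.float64(0.001289095290635398))
topright (array([ 0.48853552, -0.19556649,  0.20818816]), np.float64(0.0016963036120012868))
foot (array([ 0.59521144, -0.16732047, -0.1359503 ]), np.float64(0.07557597658424262))
footR (array([ 0.54530984, -0.18022586, -0.05180535]), np.float64(0.013881708079754232))
lowedge (array([ 0.63920932, -0.11559873,  0.03972562]), np.float64(0.0018012221763249615))
-21.275298777299987 0.04363660080252269
-20.60026338630618 0.038815620739933665
[[0.4731, -0.0455], [0.5138, -0.0613], [0.4697, -0.0592], [0.506, -0.0729]] [ 0.49063025 -0.05973694]
[[0.5155, -0.058], [0.4739, -0.0446], [0.5136, -0.0685], [0.4719, -0.0567]] [ 0.49370873 -0.05692684]
scene yaw -17.88636045029527 0.043692840313758856
```

```bash
python3 -m inch '[{"delta_pos":[0,0,-3],"rotation":[0,0,0]},{"delta_pos":[0,0,-4],"rotation":[0,0,0]},{"delta_pos":[0,0,-4],"rotation":[0,0,0]},{"delta_pos":[0,0,-4],"rotation":[0,0,0]},{"delta_pos":[0,0,-4],"rotation":[0,0,0]},{"delta_pos":[0,0,-4],"rotation":[0,0,0]},{"delta_pos":[0,0,-3],"rotation":[0,0,0]},{"delta_pos":[0,0,0],"rotation":[0,0,0]}]' 8.54
cat >> h.py <<'E'
def goto(xyz,yaw):
    "delta in tool frame (cm) and turn about tool z (rad) needed for TCP target, tool down with tool x at yaw"
    o=get_obs(); r=rot(o["eef_rot"]); T=R.from_euler("z",yaw)*R.from_euler("x",np.pi)
    print("t",o["time_s"],"pos",o["eef_pos"].round(4),"q",o["q"].round(2),"F",o["wrist_force"].round(1),"open",round(o["opening"],3))
    print("delta cm",(r.inv().apply(np.array(xyz)-o["eef_pos"])*100).round(2),"rotvec",(r.inv()*T).as_rotvec().round(3))
E
python3 -c "
from h import *
goto((.4925,-.0595,.5),-.345)"
```

```text
time_s: 1.3
eef_pos: [0.1333, -0.5606, 0.4686]
eef_rot: [0.005, 0.993, 0.117, -0.0]
wrist_force: [0.0, 0.1, -0.2]
opening: 1.0
t 1.3 pos [ 0.1333 -0.5606  0.4686] q [-1.54  0.1   1.18 -0.    1.85 -0.21] F [ 0.   0.1 -0.2] open 1.0
delta cm [ 46.55 -40.39  -3.61] rotvec [ 0.009 -0.001  0.579]
```

```bash
python3 -m inch '[{"delta_pos":[2,-1.7,0],"rotation":[0,0,0]},{"delta_pos":[3,-2.6,0],"rotation":[0,0,0]},{"delta_pos":[3,-2.6,0],"rotation":[0,0,0]},{"delta_pos":[3,-2.6,0],"rotation":[0,0,0]},{"delta_pos":[3,-2.6,0],"rotation":[0,0,0]},{"delta_pos":[3,-2.6,0],"rotation":[0,0,0]},{"delta_pos":[3,-2.6,0],"rotation":[0,0,0]},{"delta_pos":[3,-2.6,0],"rotation":[0,0,0]},{"delta_pos":[3,-2.6,0],"rotation":[0,0,0]}]'
python3 -m inch '[{"delta_pos":[3,-2.6,0],"rotation":[0,0,0]},{"delta_pos":[3,-2.6,0],"rotation":[0,0,0]},{"delta_pos":[3,-2.6,0],"rotation":[0,0,0]},{"delta_pos":[3,-2.6,0],"rotation":[0,0,0]},{"delta_pos":[3,-2.6,0],"rotation":[0,0,0]},{"delta_pos":[2,-1.7,0],"rotation":[0,0,0]},{"delta_pos":[0,0,0],"rotation":[0,0,0.14]},{"delta_pos":[0,0,0],"rotation":[0,0,0.14]},{"delta_pos":[0,0,0],"rotation":[0,0,0.14]},{"delta_pos":[0,0,0],"rotation":[0,0,0.14]}]'
python3 -c "
from h import *
goto((.4925,-.0595,.3),-.345)
for n in('scene','top'): cv2.imwrite('pics/a_%s.png'%n,camera(n)['color'][:,:,::-1])"
```

```text
time_s: 2.2
eef_pos: [0.3345, -0.2787, 0.4618]
eef_rot: [-0.0, 0.993, 0.116, -0.0]
wrist_force: [0.1, -1.2, 0.2]
opening: 1.001
time_s: 3.2
eef_pos: [0.4652, -0.0976, 0.4616]
eef_rot: [-0.0, 0.986, -0.165, -0.001]
wrist_force: [-0.7, 0.2, 0.4]
opening: 1.0
t 3.2 pos [ 0.4652 -0.0976  0.4616] q [-0.46 -0.13  1.42 -0.    1.85  1.45] F [-0.7  0.2  0.4] open 1.0
delta cm [ 1.37 -4.49 16.16] rotvec [-0.     0.002  0.013]
```

View pics/a_scene.png

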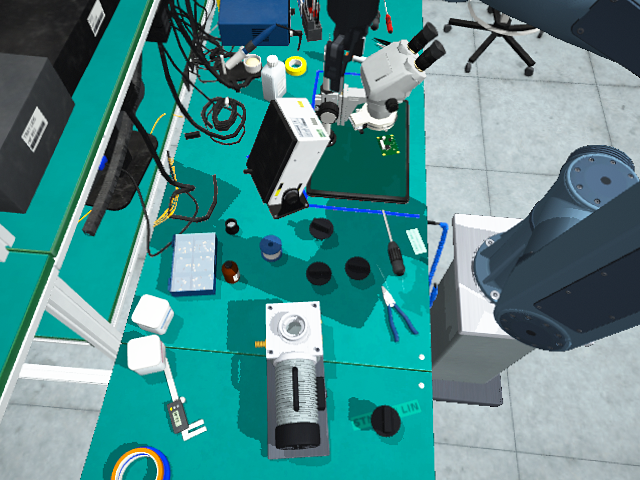

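View pics/a_top.png

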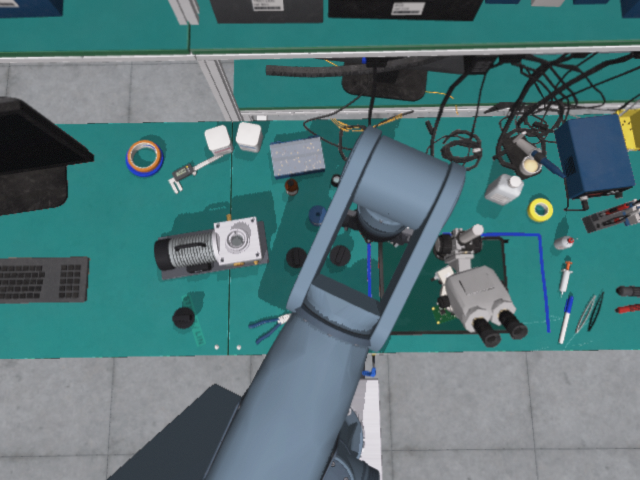

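```bash
python3 -m inch '[{"delta_pos":[0.7,-2.2,0],"rotation":[0,0,0.013]},{"delta_pos":[0.7,-2.3,2],"rotation":[0,0,0]},{"delta_pos":[0,0,4],"rotation":[0,0,0]},{"delta_pos":[0,0,4],"rotation":[0,0,0]},{"delta_pos":[0,0,4],"rotation":[0,0,0]},{"delta_pos":[0,0,4],"rotation":[0,0,0]},{"delta_pos":[0,0,4],"rotation":[0,0,0]},{"delta_pos":[0,0,2],"rotation":[0,0,0]},{"delta_pos":[0,0,0],"rotation":[0,0,0]}]'
python3 -c "
from h import *
goto((.4925,-.0595,.041),-.345)
for n in('scene','top'): cv2.imwrite('pics/b_%s.png'%n,camera(n)['color'][:,:,::-1])"
```

```text
time_s: 4.2
eef_pos: [0.4906, -0.059, 0.2186]
eef_rot: [-0.001, 0.986, -0.167, -0.004]
wrist_force: [-0.7, -0.2, -0.4]
opening: 1.003
t 4.2 pos [ 0.4906 -0.059   0.2186] q [-0.36 -0.01  1.78  0.    1.38  1.55] F [-0.7 -0.2 -0.4] open 1.003
delta cm [ 3.400e-01 -1.000e-02  1.776e+01] rotvec [-0.     0.008  0.009]
```

View pics/b_scene.png

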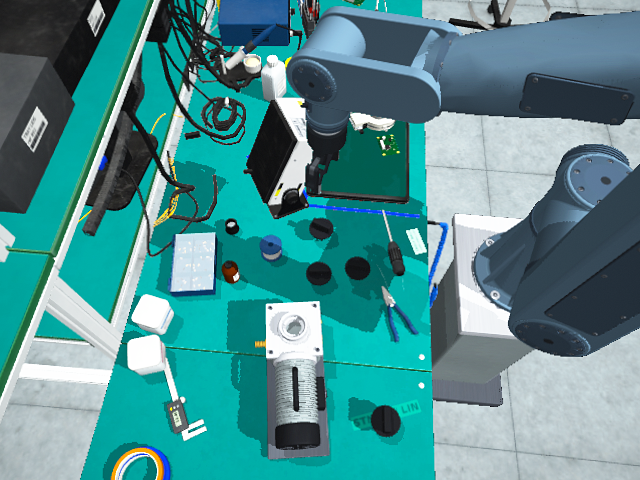

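View pics/b_top.png

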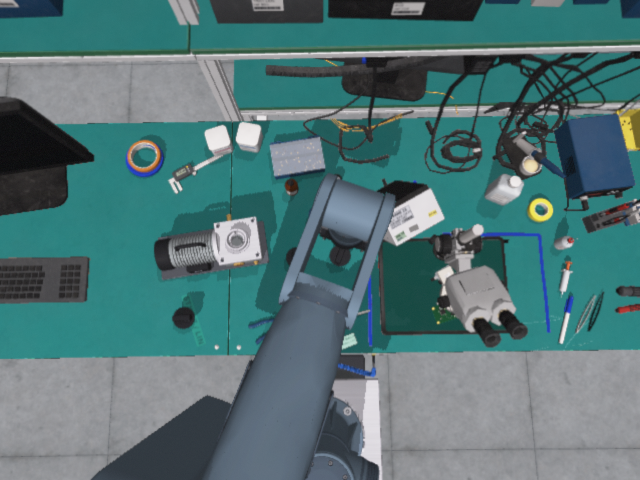

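```bash
python3 -c "
from h import *
s=camera('scene');t=camera('top')
for z in (.4,.45,.5,.55,.6): print(z,onplane(s,(313,82),z).round(3),onplane(t,(390,195),z).round(3),onplane(t,(322,200),z).round(3),onplane(t,(368,322),z).round(3))
print(proj(s,[.4906,-.059,.2186]),proj(t,[.4906,-.059,.2186]))"
```

```text
0.4 [ 0.529 -0.176  0.4  ] [ 0.564 -0.153  0.4  ] [ 0.556 -0.012  0.4  ] [ 0.306 -0.099  0.4  ]
0.45 [ 0.525 -0.124  0.45 ] [ 0.551 -0.145  0.45 ] [ 0.543 -0.012  0.45 ] [ 0.306 -0.094  0.45 ]
0.5 [ 0.521 -0.072  0.5  ] [ 0.537 -0.137  0.5  ] [ 0.529 -0.011  0.5  ] [ 0.307 -0.089  0.5  ]
0.55 [ 0.517 -0.02   0.55 ] [ 0.523 -0.129  0.55 ] [ 0.516 -0.011  0.55 ] [ 0.307 -0.084  0.55 ]
0.6 [0.513 0.031 0.6  ] [ 0.509 -0.121  0.6  ] [ 0.503 -0.011  0.6  ] [ 0.307 -0.079  0.6  ]
[[325.01991058 186.12698184]] [[341.69534558 245.10992137]]
```

```bash
python3 -m inch '[{"delta_pos":[0.3,0,2],"rotation":[0,0,0.01]},{"delta_pos":[0,0,4],"rotation":[0,0,0]},{"delta_pos":[0,0,4],"rotation":[0,0,0]},{"delta_pos":[0,0,2],"rotation":[0,0,0]},{"delta_pos":[0,0,0],"rotation":[0,0,0]},{"delta_pos":[0,0,0],"rotation":[0,0,0]}]'
python3 -c "
from h import *
goto((.4925,-.0595,.041),-.345)
for n in('scene','top'):
  c=camera(n); 
  p=proj(c,[.4925,-.0595,.06])[0].astype(int); cv2.imwrite('pics/d_%s.png'%n,cv2.resize(c['color'][p[1]-40:p[1]+40,p[0]-40:p[0]+40,::-1],None,fx=6,fy=6,interpolation=2))"
```

```text
time_s: 5.0
eef_pos: [0.4974, -0.0614, 0.1044]
eef_rot: [0.0, 0.985, -0.173, 0.001]
wrist_force: [0.1, 1.0, 0.5]
opening: 0.997
t 5.0 pos [ 0.4974 -0.0614  0.1044] q [-0.36  0.13  1.88  0.    1.13  1.56] F [0.1 1.  0.5] open 0.997
delta cm [-0.54 -0.01  6.33] rotvec [ 0.    -0.002 -0.004]
```

View pics/d_scene.png

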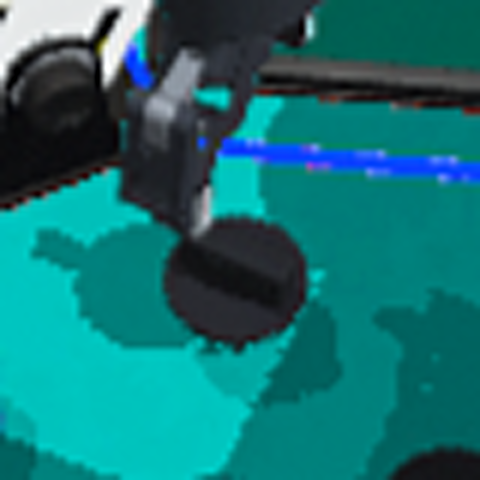

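```bash
python3 -m inch '[{"delta_pos":[-0.5,0,1],"rotation":[0,0,0]},{"delta_pos":[0,0,1.5],"rotation":[0,0,0]},{"delta_pos":[0,0,1.5],"rotation":[0,0,0]},{"delta_pos":[0,0,1],"rotation":[0,0,0]},{"delta_pos":[0,0,0.6],"rotation":[0,0,0]},{"delta_pos":[0,0,0.3],"rotation":[0,0,0]},{"delta_pos":[0,0,0],"rotation":[0,0,0]},{"delta_pos":[0,0,0],"rotation":[0,0,0]}]'
python3 -c "
from h import *
goto((.4925,-.0595,.041),-.345)
for n in('scene','top'):
  c=camera(n); 
  p=proj(c,[.4925,-.0595,.06])[0].astype(int); cv2.imwrite('pics/e_%s.png'%n,cv2.resize(c['color'][p[1]-40:p[1]+40,p[0]-40:p[0]+40,::-1],None,fx=6,fy=6,interpolation=2))"
```

```text
time_s: 5.9
eef_pos: [0.4919, -0.0594, 0.0442]
eef_rot: [0.0, 0.985, -0.174, 0.0]
wrist_force: [0.3, 0.3, -0.2]
opening: 1.001
t 5.9 pos [ 0.4919 -0.0594  0.0442] q [-0.36  0.22  1.92 -0.    1.    1.56] F [ 0.3  0.3 -0.2] open 1.001
delta cm [ 0.06 -0.01  0.32] rotvec [ 0.    -0.001 -0.004]
```

View pics/e_scene.png

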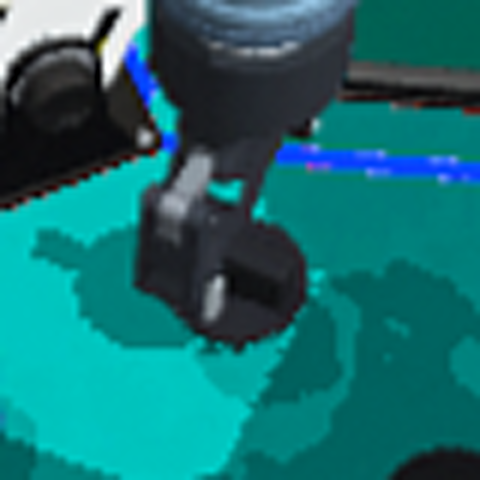

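```bash
python3 -c "
from h import *
o=get_obs();r=rot(o['eef_rot']);c=camera('scene')
p0=proj(c,[.4925,-.0595,.06])[0].astype(int)-40
for v in ([0,-.0425,-.013],[0.011,-.0425,-.013],[-.011,-.0425,-.013],[0,0,-.018]):
  print(v,(proj(c,o['eef_pos']+r.apply(v))[0]-p0+.5)*6)
print((proj(c,[.4925,-.0595,.062])[0]-p0+.5)*6)"
```

```text
[0, -0.0425, -0.013] [201.53642151 333.78887434]
[0.011, -0.0425, -0.013] [176.84093189 323.48638974]
[-0.011, -0.0425, -0.013] [226.32211097 344.12910242]
[0, 0, -0.018] [245.7801361  245.28081345]
[244.2376437  245.11933801]
```

View pics/e_top.png

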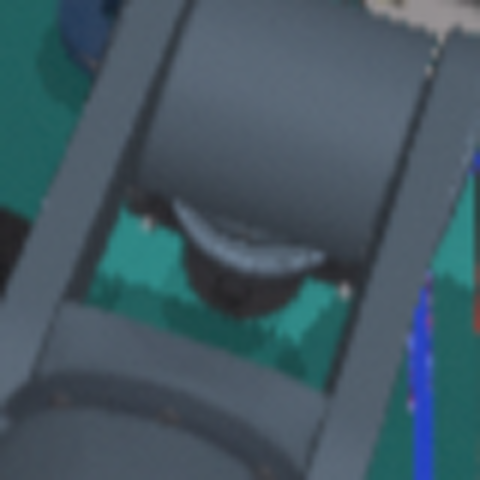

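```bash
python3 -m inch '[{"delta_pos":[0,0,0.3],"rotation":[0,0,0]},{"delta_pos":[0,0,0],"rotation":[0,0,0]},{"delta_pos":[0,0,0],"rotation":[0,0,0]},{"delta_pos":[0,0,0],"rotation":[0,0,0]},{"delta_pos":[0,0,0],"rotation":[0,0,0]},{"delta_pos":[0,0,0],"rotation":[0,0,0]},{"delta_pos":[0,0,0],"rotation":[0,0,0]},{"delta_pos":[0,0,0],"rotation":[0,0,0]}]' 0
python3 -c "
from h import *
goto((.4925,-.0595,.041),-.345)
for n in('scene',):
  c=camera(n); 
  p=proj(c,[.4925,-.0595,.06])[0].astype(int); cv2.imwrite('pics/f_%s.png'%n,cv2.resize(c['color'][p[1]-40:p[1]+40,p[0]-40:p[0]+40,::-1],None,fx=6,fy=6,interpolation=2))"
```

```text
time_s: 6.85
eef_pos: [0.4914, -0.0592, 0.0407]
eef_rot: [-0.0, 0.985, -0.174, -0.0]
wrist_force: [-0.4, -0.6, -0.6]
opening: -0.003
t 6.85 pos [ 0.4914 -0.0592  0.0407] q [-0.36  0.22  1.93  0.    0.99  1.56] F [-0.4 -0.6 -0.6] open -0.003
delta cm [ 0.11 -0.01 -0.03] rotvec [-0.     0.    -0.004]
```

View pics/f_scene.png

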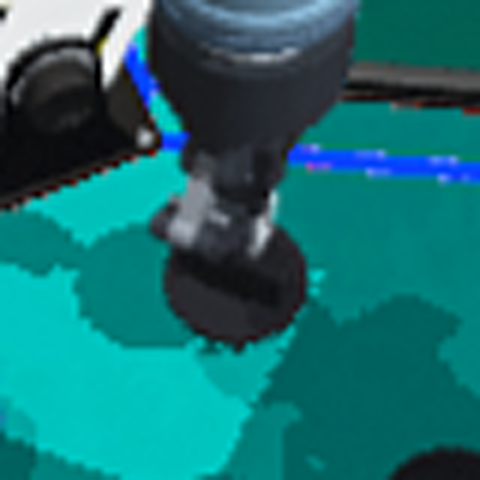

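```bash
python3 -c "
from h import *
o=get_obs();r=rot(o['eef_rot']);c=camera('scene')
p0=proj(c,[.4925,-.0595,.06])[0].astype(int)-40
for v in ([0,0,0],[0.011,0,0],[-.011,0,0],[0,0,-.0187],[0.011,0,-.0187],[-.011,0,-.0187],[0,0,-.0727]):
  print(v,(proj(c,o['eef_pos']+r.apply(v))[0]-p0+.5)*6)
im=cv2.resize(c['color'][p0[1]+20:p0[1]+65,p0[0]+20:p0[0]+65,::-1],None,fx=12,fy=12,interpolation=2)
im=np.clip(im.astype(float)*2.5,0,255)
cv2.imwrite('pics/g.png',im)"
```

```text
[0, 0, 0] [245.38464222 271.93203921]
[0.011, 0, 0] [221.28610145 262.03157528]
[-0.011, 0, 0] [269.56968074 281.86763062]
[0, 0, -0.0187] [246.63903644 249.20499327]
[0.011, 0, -0.0187] [222.20924845 239.21016829]
[-0.011, 0, -0.0187] [271.15762895 259.23557714]
[0, 0, -0.0727] [250.46363642 179.93846458][ WARN:0@2.134] global loadsave.cpp:1063 imwrite_ Unsupported depth image for selected encoder is fallbacked to CV_8U.
```

View pics/g.png

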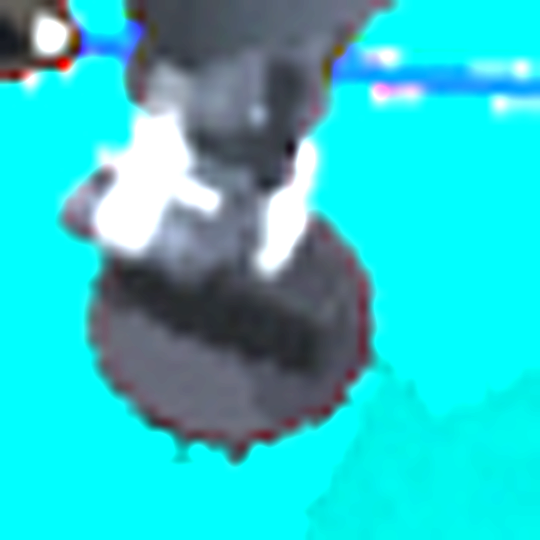

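```bash
python3 -m inch '[{"delta_pos":[0,0,-2],"rotation":[0,0,0]},{"delta_pos":[0,0,-4],"rotation":[0,0,0]},{"delta_pos":[0,0,-2],"rotation":[0,0,0]},{"delta_pos":[0,0,0],"rotation":[0,0,0]},{"delta_pos":[0,0,0],"rotation":[0,0,0]}]'
cat > v.py <<'E'
from h import *
import sys
def view(name,out,P,half=30,k=10,gain=2.,marks=[]):
    c=camera(name); p0=proj(c,P)[0].astype(int)-half
    im=cv2.resize(c['color'][p0[1]:p0[1]+2*half,p0[0]:p0[0]+2*half,::-1],None,fx=k,fy=k,interpolation=2)
    im=np.clip(im.astype(float)*gain,0,255).astype(np.uint8)
    for m in marks:
        q=((proj(c,m)[0]-p0+.5)*k).astype(int); cv2.drawMarker(im,tuple(int(v) for v in q),(0,0,255),0,12,1)
    cv2.imwrite(out,im)
def tip(*vs):
    o=get_obs();r=rot(o['eef_rot']); return [o['eef_pos']+r.apply(v) for v in vs]
E
python3 -c "
from v import *
goto((.4925,-.0595,.041),-.345)
m=tip([0,0,0],[.011,0,0],[-.011,0,0],[0,0,-.0187],[0,0,-.0727])
view('scene','pics/i.png',m[3],marks=m)"
```

```text
time_s: 7.45
eef_pos: [0.4915, -0.0592, 0.1207]
eef_rot: [0.0, 0.985, -0.174, 0.0]
wrist_force: [0.5, 0.3, -1.0]
opening: 0.001
t 7.45 pos [ 0.4915 -0.0592  0.1207] q [-0.36  0.09  1.88 -0.    1.16  1.56] F [ 0.5  0.3 -1. ] open 0.001
delta cm [ 0.1  -0.01  7.97] rotvec [ 0.    -0.001 -0.004]
```

View pics/i.png

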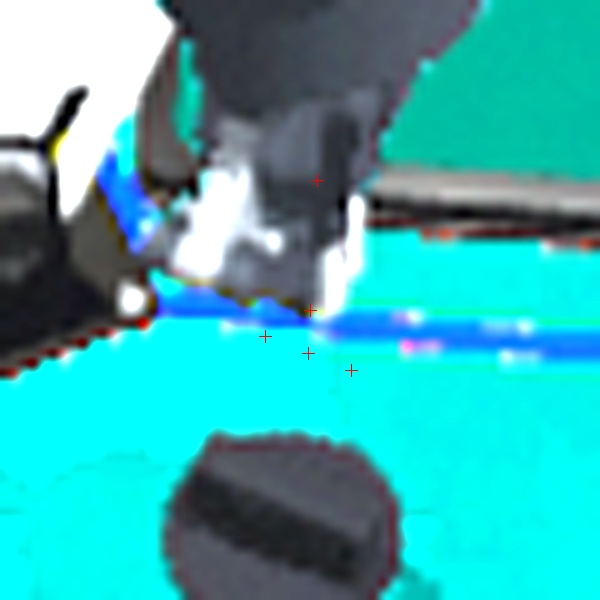

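```bash
python3 -m inch '[{"delta_pos":[0,0,2],"rotation":[0,0,0]},{"delta_pos":[0,0,3],"rotation":[0,0,0]},{"delta_pos":[0,0,2],"rotation":[0,0,0]},{"delta_pos":[0,0,0.8],"rotation":[0,0,0]},{"delta_pos":[0,0,0],"rotation":[0,0,0]},{"delta_pos":[0,0,0],"rotation":[0,0,0]}]'
python3 -m inch '[{"delta_pos":[0,0,0.2],"rotation":[0,0,0]},{"delta_pos":[0,0,0],"rotation":[0,0,0]}]'
python3 -m inch '[{"delta_pos":[0,0,0.2],"rotation":[0,0,0]},{"delta_pos":[0,0,0],"rotation":[0,0,0]}]'
```

```text
time_s: 8.1
eef_pos: [0.4916, -0.0593, 0.0428]
eef_rot: [-0.0, 0.985, -0.174, -0.0]
wrist_force: [-0.7, -0.8, 0.9]
opening: 0.004
time_s: 8.3
eef_pos: [0.4921, -0.0594, 0.0414]
eef_rot: [0.0, 0.985, -0.174, 0.001]
wrist_force: [0.7, 0.2, 1.2]
opening: -0.002
time_s: 8.5
eef_pos: [0.4915, -0.0592, 0.0388]
eef_rot: [0.0, 0.985, -0.174, 0.0]
wrist_force: [-0.2, -0.3, 0.1]
opening: 0.001
```

```bash
python3 -m inch '[{"delta_pos":[0,0,0.3],"rotation":[0,0,0]},{"delta_pos":[0,0,0],"rotation":[0,0,0]}]'
python3 -c "
from v import *
m=tip([0,0,0],[.011,0,0],[-.011,0,0],[0,0,-.0187],[0,0,-.0727])
view('scene','pics/j.png',m[3],marks=m)
view('top','pics/jt.png',m[3],marks=[])"
```

```text
time_s: 8.7
eef_pos: [0.4911, -0.0591, 0.0354]
eef_rot: [-0.0, 0.985, -0.174, -0.0]
wrist_force: [0.8, 0.4, -0.0]
opening: 0.002
```

View pics/j.png

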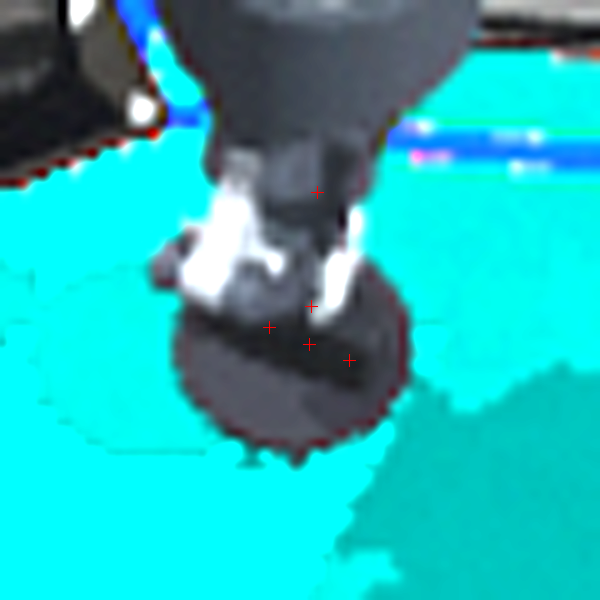

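View pics/jt.png

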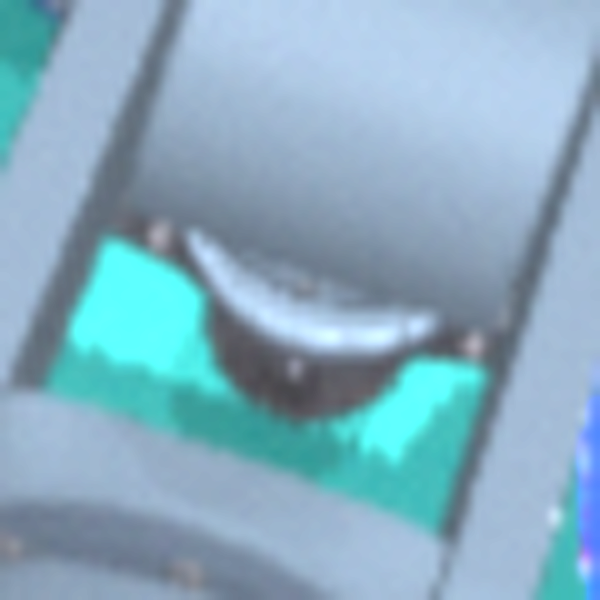

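```bash
python3 -m inch '[{"delta_pos":[0,0,0.2],"rotation":[0,0,0]},{"delta_pos":[0,0,0],"rotation":[0,0,0]}]'
python3 -m inch '[{"delta_pos":[0,0,0.2],"rotation":[0,0,0]},{"delta_pos":[0,0,0],"rotation":[0,0,0]}]'
```

```text
time_s: 9.0
eef_pos: [0.4914, -0.0592, 0.0335]
eef_rot: [0.0, 0.985, -0.174, -0.0]
wrist_force: [0.3, -0.7, -0.1]
opening: 0.004
time_s: 9.2
eef_pos: [0.493, -0.0598, 0.0335]
eef_rot: [0.0, 0.985, -0.174, 0.001]
wrist_force: [-2.5, 1.4, 14.1]
opening: 0.001
```

Contact came at a reported TCP z of 0.033, while the shut fingers appear to stand on the bar's top (0.062). That would put the real tips about 29 mm short of the nominal TCP. I'll open, go lower in a safe range beside the flange, and test by closing.

```bash
python3 -m inch '[{"delta_pos":[0,0,-1.5],"rotation":[0,0,0]},{"delta_pos":[0,0,-1.5],"rotation":[0,0,0]},{"delta_pos":[0,0,0],"rotation":[0,0,0]},{"delta_pos":[0,0,0],"rotation":[0,0,0]},{"delta_pos":[0,0,0],"rotation":[0,0,0]},{"delta_pos":[0,0,0],"rotation":[0,0,0]},{"delta_pos":[0,0,0],"rotation":[0,0,0]}]' 8.54
python3 -c "
from v import *
goto((.4925,-.0595,.016),-.345)"
python3 -m inch '[{"delta_pos":[0,0,1.5],"rotation":[0,0,0]},{"delta_pos":[0,0,1],"rotation":[0,0,0]},{"delta_pos":[0,0,1],"rotation":[0,0,0]},{"delta_pos":[0,0,0.5],"rotation":[0,0,0]},{"delta_pos":[0,0,0],"rotation":[0,0,0]},{"delta_pos":[0,0,0],"rotation":[0,0,0]}]'
python3 -c "
from v import *
goto((.4925,-.0595,.016),-.345)
m=tip([0,0,-.0187],[0,0,0],[0,-.0425,-.013],[0,-.0425,-.042])
view('scene','pics/k.png',m[0],marks=m)"
```

```text
time_s: 9.9
eef_pos: [0.4909, -0.059, 0.061]
eef_rot: [-0.0, 0.985, -0.174, -0.001]
wrist_force: [-0.4, 0.6, 0.9]
opening: 1.001
t 9.9 pos [ 0.4909 -0.059   0.061 ] q [-0.36  0.19  1.92 -0.    1.04  1.56] F [-0.4  0.6  0.9] open 1.001
delta cm [ 0.17 -0.01  4.5 ] rotvec [ 0.     0.001 -0.004]
time_s: 10.5
eef_pos: [0.4915, -0.0592, 0.0217]
eef_rot: [-0.0, 0.985, -0.174, -0.0]
wrist_force: [-0.0, -0.2, -0.5]
opening: 1.0
t 10.5 pos [ 0.4915 -0.0592  0.0217] q [-0.36  0.26  1.93  0.    0.95  1.56] F [-0.  -0.2 -0.5] open 1.0
delta cm [ 0.1  -0.01  0.57] rotvec [-0.     0.    -0.004]
```

View pics/k.png

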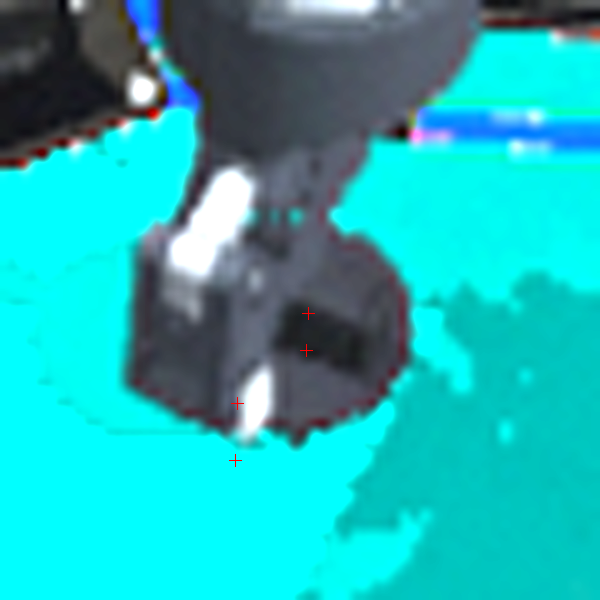

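```bash
python3 -m inch '[{"delta_pos":[0,0,0],"rotation":[0,0,0]},{"delta_pos":[0,0,0],"rotation":[0,0,0]},{"delta_pos":[0,0,0],"rotation":[0,0,0]},{"delta_pos":[0,0,0],"rotation":[0,0,0]},{"delta_pos":[0,0,0],"rotation":[0,0,0]},{"delta_pos":[0,0,0],"rotation":[0,0,0]}]' 0
python3 -c "
from v import *
goto((.4925,-.0595,.016),-.345)
m=tip([0,0,-.0187],[0,0,0])
view('scene','pics/l.png',m[0],marks=m)"
```

```text
time_s: 11.15
eef_pos: [0.4917, -0.0593, 0.022]
eef_rot: [0.0, 0.985, -0.174, 0.0]
wrist_force: [-0.1, 0.4, 3.3]
opening: 0.157
t 11.15 pos [ 0.4917 -0.0593  0.022 ] q [-0.36  0.26  1.93  0.    0.95  1.56] F [-0.1  0.4  3.3] open 0.157
delta cm [ 0.08 -0.01  0.6 ] rotvec [-0.    -0.001 -0.004]
```

View pics/l.png

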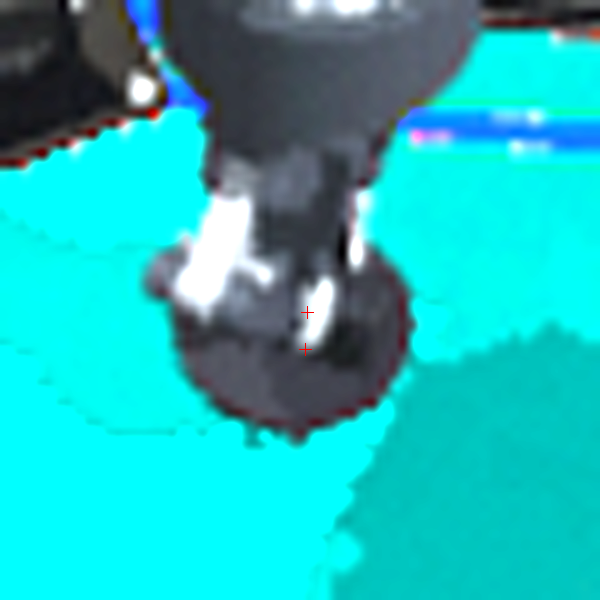

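```bash
python3 -m inch '[{"delta_pos":[0,0,-0.5],"rotation":[0,0,0]},{"delta_pos":[0,0,-1.5],"rotation":[0,0,0]},{"delta_pos":[0,0,-3],"rotation":[0,0,0]},{"delta_pos":[0,0,-3],"rotation":[0,0,0]},{"delta_pos":[0,0,-3],"rotation":[0,0,0]},{"delta_pos":[0,0,-3],"rotation":[0,0,0]},{"delta_pos":[0,0,-2],"rotation":[0,0,0]},{"delta_pos":[0,0,0],"rotation":[0,0,0]},{"delta_pos":[0,0,0],"rotation":[0,0,0]}]'
python3 -c "
from v import *
goto((.532,.221,.182),-.345)
m=tip([0,0,-.0187],[0,0,0])
view('scene','pics/m.png',m[0],marks=m)"
```

```text
time_s: 12.1
eef_pos: [0.4911, -0.0591, 0.1811]
eef_rot: [-0.0, 0.985, -0.174, -0.0]
wrist_force: [0.5, -0.3, -0.9]
opening: 0.157
t 12.1 pos [ 0.4911 -0.0591  0.1811] q [-0.36  0.02  1.83 -0.    1.29  1.56] F [ 0.5 -0.3 -0.9] open 0.157
delta cm [ -5.74 -27.72  -0.08] rotvec [ 0.     0.    -0.004]
```

View pics/m.png

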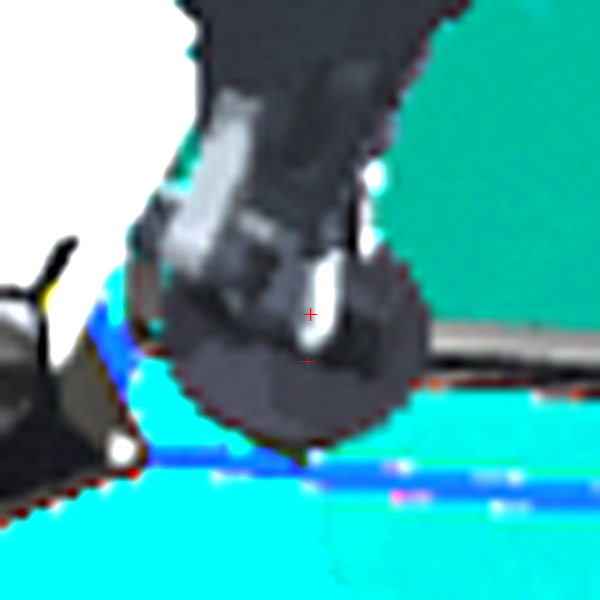

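```bash
python3 -m inch '[{"delta_pos":[-0.3,-1.5,0],"rotation":[0,0,0]},{"delta_pos":[-0.6,-3,0],"rotation":[0,0,0]},{"delta_pos":[-0.8,-4,0],"rotation":[0,0,0]},{"delta_pos":[-0.8,-4,0],"rotation":[0,0,0]},{"delta_pos":[-0.8,-4,0],"rotation":[0,0,0]},{"delta_pos":[-0.8,-4,0],"rotation":[0,0,0]},{"delta_pos":[-0.8,-3.5,0],"rotation":[0,0,0]},{"delta_pos":[-0.5,-2.2,0],"rotation":[0,0,0]},{"delta_pos":[-0.3,-1.5,0],"rotation":[0,0,0]},{"delta_pos":[0,0,0],"rotation":[0,0,0]}]'
python3 -m inch '[{"delta_pos":[0,0,0],"rotation":[0,0,0]},{"delta_pos":[0,0,0],"rotation":[0,0,0]}]'
python3 -c "
from v import *
goto((.532,.221,.182),-.345)
m=tip([0,0,-.0187],[0,0,0])
for n in('scene','top'): view(n,'pics/n_%s.png'%n,(.532,.221,.14),gain=1.5,half=40,k=8)"
```

```text
time_s: 13.15
eef_pos: [0.5317, 0.2219, 0.1799]
eef_rot: [0.0, 0.985, -0.173, -0.001]
wrist_force: [-0.6, 0.2, -1.4]
opening: 0.155
time_s: 13.35
eef_pos: [0.5324, 0.2194, 0.1811]
eef_rot: [0.0, 0.985, -0.174, -0.0]
wrist_force: [-0.2, 0.4, -1.3]
opening: 0.154
t 13.35 pos [0.5324 0.2194 0.1811] q [ 0.19  0.2   1.63 -0.    1.31  2.11] F [-0.2  0.4 -1.3] open 0.154
delta cm [-0.09 -0.13 -0.09] rotvec [ 0.001  0.001 -0.005]
```

View pics/n_scene.png

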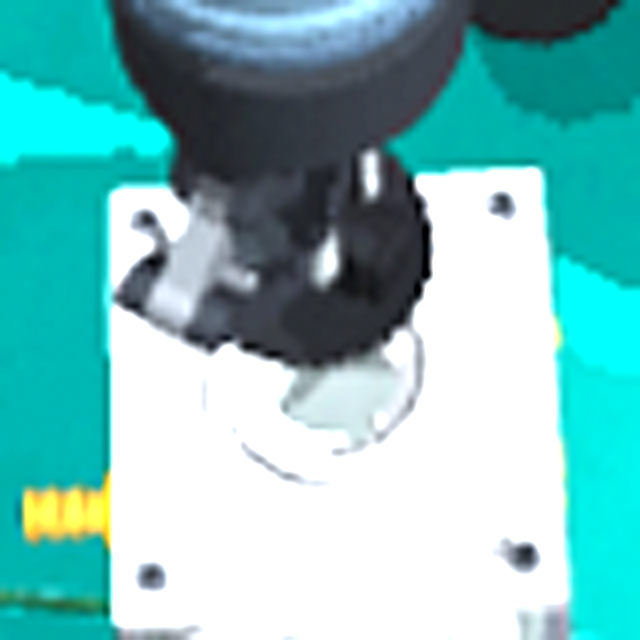

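View pics/n_top.png

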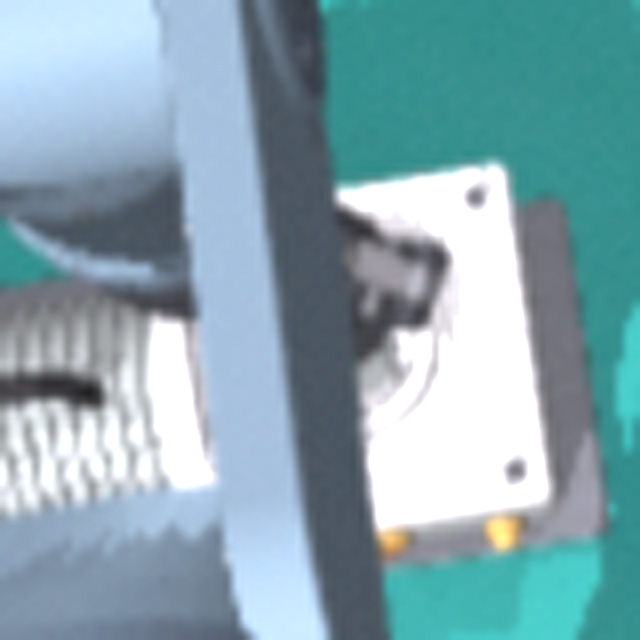

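```bash
python3 -c "
from v import *
a=np.linspace(0,2*np.pi,24,endpoint=False)
o=get_obs()['eef_pos']
C=lambda x,y,z,r:[(x+r*np.cos(t),y+r*np.sin(t),z) for t in a]
m=C(o[0],o[1],o[2]-.022+.030,.03)+C(.532,.221,.113,.029)
view('scene','pics/o.png',(.532,.221,.14),gain=1.,half=30,k=13,marks=m)
m=C(o[0],o[1],o[2]-.022+.030,.03)+C(.532,.221,.113,.029)
view('top','pics/ot.png',(.532,.221,.14),gain=1.,half=30,k=13,marks=m)"
```

```text
(no output)
```

View pics/o.png

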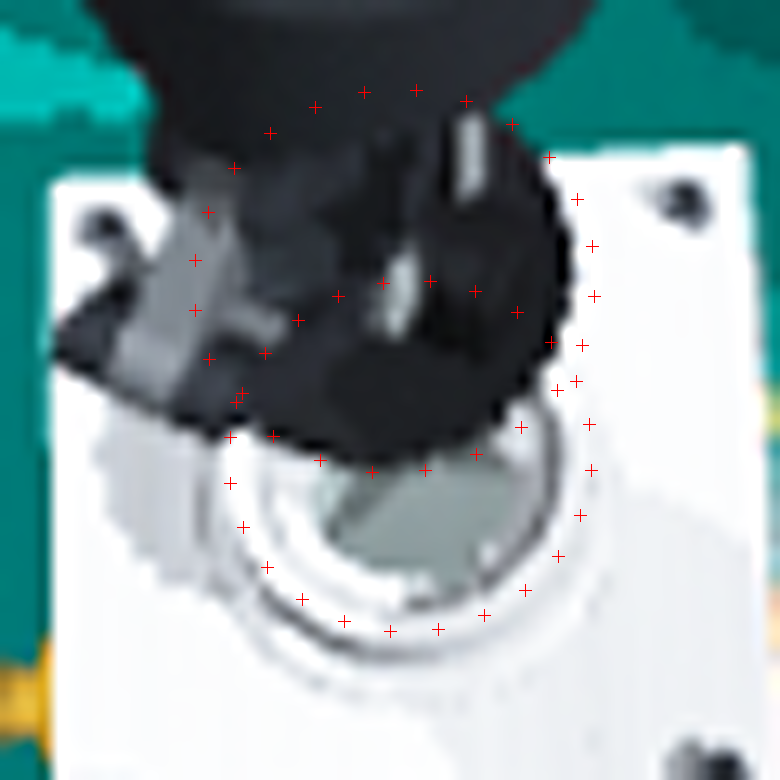

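View pics/ot.png

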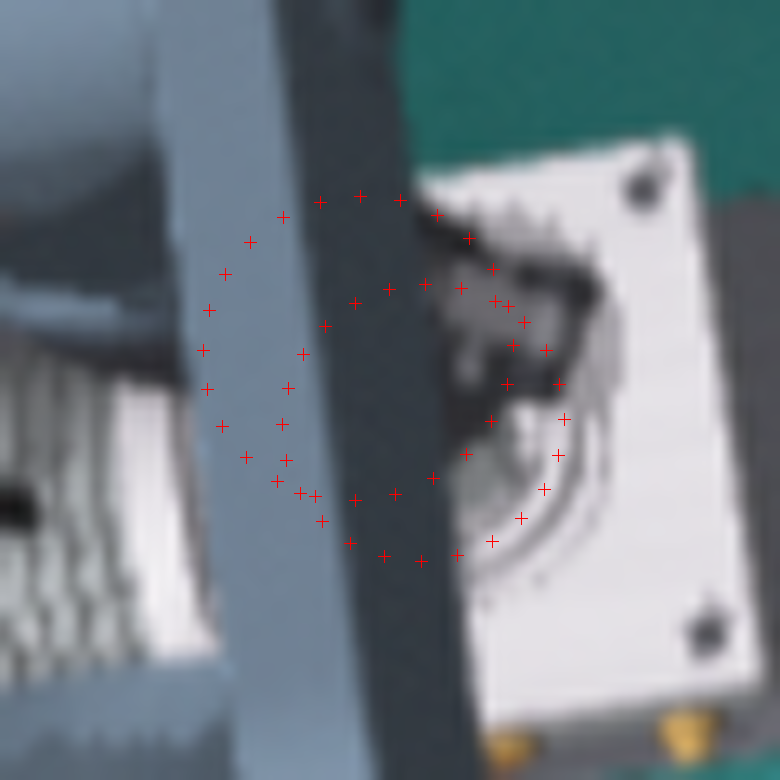

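```bash
python3 -c "
from v import *
s=camera('scene');t=camera('top');o=get_obs();r=rot(o['eef_rot'])
def px(c,u): p0=proj(c,(.532,.221,.14))[0].astype(int)-30; return p0+np.array(u)/13-.5
for a,b in(((55,350),(600,290)),((55,350),(520,265)),((60,320),(560,265)),((225,435),(555,395)),((120,370),(575,330))):
  P,e=tri(s,px(s,a),t,px(t,b)); print(P.round(4),round(e,4),'tool',r.inv().apply(P-o['eef_pos']).round(4))
cv2.imwrite('pics/p_scene.png',s['color'][200:380,200:440,::-1].repeat(3,0).repeat(3,1))
"
```

```text
[0.5846 0.1922 0.0551] 0.0269 tool [0.0582 0.0084 0.1268]
[0.5818 0.2039 0.0898] 0.0242 tool [ 0.0516 -0.0016  0.0921]
[0.5827 0.1965 0.0836] 0.0236 tool [0.055  0.0051 0.0983]
[0.5583 0.2026 0.0516] 0.019 tool [0.0299 0.0077 0.1303]
[0.5736 0.1966 0.0611] 0.0247 tool [0.0463 0.008  0.1207]
```

View pics/p_scene.png

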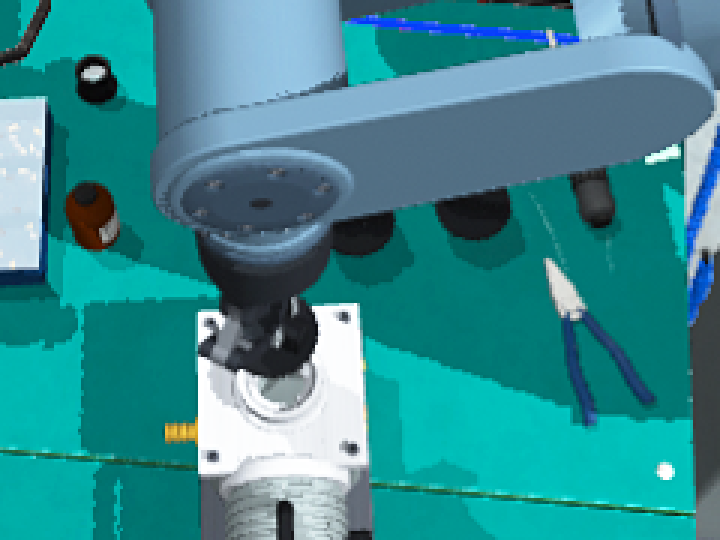

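```bash
python3 -c "
from v import *
s=camera('scene');t=camera('top')
print(onplane(s,(292.06,326.25),.113),onplane(t,(236.75,239),.113))"
```

```text
[0.53374251 0.22508212 0.113     ] [0.52910767 0.21647071 0.113     ]
```

```bash
python3 -m inch '[{"delta_pos":[-0.24,-0.1,1],"rotation":[0,0,0]},{"delta_pos":[0,0,1.5],"rotation":[0,0,0]},{"delta_pos":[0,0,1.5],"rotation":[0,0,0]},{"delta_pos":[0,0,0.8],"rotation":[0,0,0]},{"delta_pos":[0,0,0],"rotation":[0,0,0]},{"delta_pos":[0,0,0],"rotation":[0,0,0]}]'
python3 -c "
from v import *
goto((.5305,.2213,.13),-.345)
view('scene','pics/q.png',(.532,.221,.14),gain=1.,half=30,k=13)"
```

```text
time_s: 14.35
eef_pos: [0.5307, 0.2223, 0.1334]
eef_rot: [0.0, 0.985, -0.174, -0.0]
wrist_force: [0.1, -1.1, -1.9]
opening: 0.151
t 14.35 pos [0.5307 0.2223 0.1334] q [ 0.19  0.25  1.67 -0.    1.22  2.11] F [ 0.1 -1.1 -1.9] open 0.151
delta cm [0.02 0.1  0.34] rotvec [ 0.     0.001 -0.004]
```

View pics/q.png

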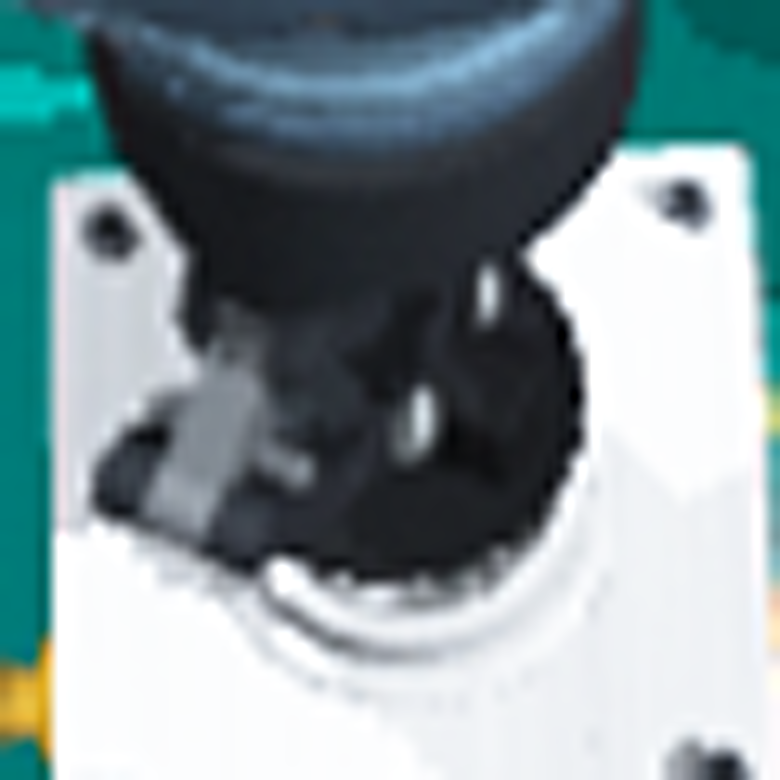

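```bash
python3 -m inch '[{"delta_pos":[0,0.13,0.3],"rotation":[0,0,0]},{"delta_pos":[0,0,0.3],"rotation":[0,0,0]},{"delta_pos":[0,0,0],"rotation":[0,0,0]}]'
python3 -m inch '[{"delta_pos":[0,0,0.2],"rotation":[0,0,0]},{"delta_pos":[0,0,0.2],"rotation":[0,0,0]},{"delta_pos":[0,0,0],"rotation":[0,0,0]}]'
```

```text
time_s: 14.7
eef_pos: [0.53, 0.221, 0.1274]
eef_rot: [0.0, 0.985, -0.174, -0.0]
wrist_force: [-0.5, 0.0, -1.7]
opening: 0.155
time_s: 15.0
eef_pos: [0.53, 0.2211, 0.1233]
eef_rot: [0.0, 0.985, -0.174, -0.0]
wrist_force: [-1.2, -0.5, -1.6]
opening: 0.153
```

```bash
python3 -m inch '[{"delta_pos":[0,0,0.2],"rotation":[0,0,0]},{"delta_pos":[0,0,0],"rotation":[0,0,0]}]'
python3 -m inch '[{"delta_pos":[0,0,0.15],"rotation":[0,0,0]},{"delta_pos":[0,0,0],"rotation":[0,0,0]}]'
python3 -m inch '[{"delta_pos":[0,0,0.15],"rotation":[0,0,0]},{"delta_pos":[0,0,0],"rotation":[0,0,0]}]'
```

```text
time_s: 15.2
eef_pos: [0.5301, 0.2211, 0.1214]
eef_rot: [0.0, 0.985, -0.174, -0.0]
wrist_force: [0.1, -0.5, -2.0]
opening: 0.153
time_s: 15.4
eef_pos: [0.5301, 0.2211, 0.12]
eef_rot: [0.0, 0.985, -0.174, -0.0]
wrist_force: [-0.6, -0.2, -1.2]
opening: 0.155
time_s: 15.6
eef_pos: [0.5301, 0.2211, 0.1185]
eef_rot: [0.0, 0.985, -0.174, -0.0]
wrist_force: [0.4, -0.0, -0.8]
opening: 0.153
```

```bash
python3 -m inch '[{"delta_pos":[0,0,0.1],"rotation":[0,0,0]},{"delta_pos":[0,0,0],"rotation":[0,0,0]}]'
python3 -m inch '[{"delta_pos":[0,0,0.1],"rotation":[0,0,0]},{"delta_pos":[0,0,0],"rotation":[0,0,0]}]'
```

```text
time_s: 15.8
eef_pos: [0.5302, 0.2211, 0.1175]
eef_rot: [0.0, 0.985, -0.174, -0.0]
wrist_force: [0.2, -0.0, -2.1]
opening: 0.154
time_s: 16.0
eef_pos: [0.5305, 0.2212, 0.1172]
eef_rot: [-0.0, 0.985, -0.174, 0.0]
wrist_force: [-1.1, -0.8, 2.2]
opening: 0.152
```

```bash
python3 -m inch '[{"delta_pos":[0,0,0.06],"rotation":[0,0,-0.06]},{"delta_pos":[0,0,0],"rotation":[0,0,-0.06]},{"delta_pos":[0,0,0],"rotation":[0,0,0]}]'
python3 -c "
from bench import *;o=get_obs();print(o['torque'].round(2),o['wrist_force'].round(1))"
python3 -m inch '[{"delta_pos":[0,0,0.02],"rotation":[0,0,-0.08]},{"delta_pos":[0,0,0],"rotation":[0,0,-0.08]},{"delta_pos":[0,0,0],"rotation":[0,0,0]}]'
python3 -c "
from bench import *;o=get_obs();print(o['torque'].round(2),o['wrist_force'].round(1))"
```

```text
time_s: 16.3
eef_pos: [0.5307, 0.2211, 0.1171]
eef_rot: [0.0, 0.994, -0.113, 0.0]
wrist_force: [-2.2, -1.0, 5.0]
opening: 0.153
[-0.26  0.37 -0.01] [-2.2 -1.   5. ]
time_s: 16.6
eef_pos: [0.5307, 0.221, 0.1165]
eef_rot: [0.0, 0.999, -0.034, 0.001]
wrist_force: [-1.1, -1.5, 2.9]
opening: 0.155
[-0.27  0.18  0.01] [-1.1 -1.5  2.9]
```

```bash
python3 -m inch '[{"delta_pos":[0,0,0.05],"rotation":[0,0,-0.08]},{"delta_pos":[0,0,0],"rotation":[0,0,-0.08]},{"delta_pos":[0,0,0],"rotation":[0,0,0]}]'
python3 -c "
from bench import *;o=get_obs();print(o['torque'].round(2),o['wrist_force'].round(1))"
python3 -m inch '[{"delta_pos":[0,0,0.03],"rotation":[0,0,-0.08]},{"delta_pos":[0,0,0],"rotation":[0,0,-0.08]},{"delta_pos":[0,0,0],"rotation":[0,0,0]}]'
python3 -c "
from bench import *;o=get_obs();print(o['torque'].round(2),o['wrist_force'].round(1))"
```

```text
time_s: 16.9
eef_pos: [0.53, 0.2211, 0.1149]
eef_rot: [-0.0, 0.999, 0.045, -0.0]
wrist_force: [-0.1, -0.1, -0.9]
opening: 0.152
[-0.    0.09  0.02] [-0.1 -0.1 -0.9]
time_s: 17.2
eef_pos: [0.5296, 0.2213, 0.1146]
eef_rot: [-0.0, 0.992, 0.123, -0.001]
wrist_force: [-2.0, 0.0, -1.6]
opening: 0.153
[ 0.06  0.3  -0.65] [-2.   0.  -1.6]
```

Around a yaw of +0.09 rad the upward force vanished. Turning further gave a resisting torque of −0.65 N·m, which fits the lugs having dropped and met the lip. I'll back off slightly and lower.

```bash
python3 -m inch '[{"delta_pos":[0,0,0.1],"rotation":[0,0,0.08]},{"delta_pos":[0,0,0.1],"rotation":[0,0,0]},{"delta_pos":[0,0,0],"rotation":[0,0,0]}]'
python3 -c "
from bench import *;o=get_obs();print(o['torque'].round(2),o['wrist_force'].round(1))"
python3 -m inch '[{"delta_pos":[0,0,0.1],"rotation":[0,0,0]},{"delta_pos":[0,0,0.1],"rotation":[0,0,0]},{"delta_pos":[0,0,0],"rotation":[0,0,0]}]'
python3 -c "
from bench import *;o=get_obs();print(o['torque'].round(2),o['wrist_force'].round(1))"
```

```text
time_s: 17.5
eef_pos: [0.53, 0.2211, 0.1127]
eef_rot: [0.0, 0.996, 0.085, -0.0]
wrist_force: [-1.2, 0.4, -1.3]
opening: 0.149
[ 0.06  0.09 -0.01] [-1.2  0.4 -1.3]
time_s: 17.8
eef_pos: [0.53, 0.2211, 0.1108]
eef_rot: [0.0, 0.996, 0.085, -0.0]
wrist_force: [-0.4, 0.5, -2.2]
opening: 0.156
[ 0.06  0.23 -0.02] [-0.4  0.5 -2.2]
```

```bash
python3 -m inch '[{"delta_pos":[0,0,0.1],"rotation":[0,0,0]},{"delta_pos":[0,0,0],"rotation":[0,0,0]}]'
python3 -m inch '[{"delta_pos":[0,0,0.1],"rotation":[0,0,0]},{"delta_pos":[0,0,0],"rotation":[0,0,0]}]'
python3 -m inch '[{"delta_pos":[0,0,0.08],"rotation":[0,0,0]},{"delta_pos":[0,0,0],"rotation":[0,0,0]},{"delta_pos":[0,0,0],"rotation":[0,0,0]}]'
python3 -c "
from bench import *;o=get_obs();print(o['torque'].round(2),o['wrist_force'].round(1))"
```

```text
time_s: 18.0
eef_pos: [0.5301, 0.2211, 0.1099]
eef_rot: [-0.0, 0.996, 0.085, -0.0]
wrist_force: [-3.0, 0.7, -1.8]
opening: 0.153
time_s: 18.2
eef_pos: [0.5303, 0.2212, 0.1096]
eef_rot: [-0.0, 0.996, 0.085, 0.0]
wrist_force: [-3.1, 0.7, 2.8]
opening: 0.157
time_s: 18.5
eef_pos: [0.5305, 0.2213, 0.1094]
eef_rot: [-0.0, 0.996, 0.085, 0.0]
wrist_force: [-5.0, 0.3, 6.8]
opening: 0.156
[-0.02  1.09 -0.1 ] [-5.   0.3  6.8]
```

```bash
python3 -m inch '[{"delta_pos":[-0.05,0,0.02],"rotation":[0,0,0.08]},{"delta_pos":[0,0,0.04],"rotation":[0,0,0.1]},{"delta_pos":[0,0,0.04],"rotation":[0,0,0.1]},{"delta_pos":[0,0,0],"rotation":[0,0,0]}]'
python3 -c "
from bench import *;o=get_obs();print(o['torque'].round(2),o['wrist_force'].round(1),o['q'][5])"
```

```text
time_s: 18.9
eef_pos: [0.5308, 0.2214, 0.1083]
eef_rot: [-0.0, 0.998, -0.055, 0.001]
wrist_force: [-1.6, 0.9, 4.7]
opening: 0.154
[ 0.24  0.36 -0.05] [-1.6  0.9  4.7] 1.8694424670675336
```

```bash
python3 -m inch '[{"delta_pos":[0,0,0.05],"rotation":[0,0,0.1]},{"delta_pos":[0,0,0.05],"rotation":[0,0,0.1]},{"delta_pos":[0,0,0.04],"rotation":[0,0,0.1]},{"delta_pos":[0,0,0],"rotation":[0,0,0]}]'
python3 -c "
from bench import *;o=get_obs();print(o['torque'].round(2),o['wrist_force'].round(1),o['q'][5])"
```

```text
time_s: 19.3
eef_pos: [0.5308, 0.2216, 0.107]
eef_rot: [-0.001, 0.979, -0.203, 0.001]
wrist_force: [-2.6, 1.9, 5.9]
opening: 0.157
[ 0.35  0.41 -0.06] [-2.6  1.9  5.9] 2.1683515691658792
```

```bash
python3 -m inch '[{"delta_pos":[0,0,0.05],"rotation":[0,0,0.1]},{"delta_pos":[0,0,0.04],"rotation":[0,0,0.1]},{"delta_pos":[0,0,0],"rotation":[0,0,0]}]'
python3 -c "
from bench import *;o=get_obs();print(o['torque'].round(2),o['wrist_force'].round(1),o['q'][5])"
```

```text
time_s: 19.6
eef_pos: [0.5308, 0.2216, 0.1062]
eef_rot: [-0.001, 0.954, -0.3, 0.001]
wrist_force: [-1.4, 1.5, 5.9]
opening: 0.157
[ 0.41  0.46 -0.11] [-1.4  1.5  5.9] 2.368333793270113
```

```bash
python3 -m inch '[{"delta_pos":[0,0,0.05],"rotation":[0,0,0.1]},{"delta_pos":[0,0,0.04],"rotation":[0,0,0.05]},{"delta_pos":[0,0,0],"rotation":[0,0,0]}]'
python3 -c "
from bench import *;o=get_obs();print(o['torque'].round(2),o['wrist_force'].round(1),o['q'][5])"
```

```text
time_s: 19.9
eef_pos: [0.5309, 0.222, 0.1055]
eef_rot: [-0.001, 0.929, -0.37, 0.001]
wrist_force: [-2.3, 3.1, 7.7]
opening: 0.153
[0.6  0.42 0.02] [-2.3  3.1  7.7] 2.5168897529522365
```

```bash
python3 -m inch '[{"delta_pos":[0,0,0.02],"rotation":[0,0,0.07]},{"delta_pos":[0,0,0.0],"rotation":[0,0,0.05]},{"delta_pos":[0,0,0],"rotation":[0,0,0]}]'
python3 -c "
from bench import *;o=get_obs();print(o['torque'].round(2),o['wrist_force'].round(1),o['q'][5])"
```

```text
time_s: 20.2
eef_pos: [0.531, 0.2218, 0.1051]
eef_rot: [-0.001, 0.905, -0.425, 0.001]
wrist_force: [-1.5, 2.7, 5.9]
opening: 0.155
[0.5  0.26 0.04] [-1.5  2.7  5.9] 2.6368286447708864
```

```bash
python3 -m inch '[{"delta_pos":[0,0,0.02],"rotation":[0,0,0.05]},{"delta_pos":[0,0,0.0],"rotation":[0,0,0.05]},{"delta_pos":[0,0,0],"rotation":[0,0,0]}]'
python3 -c "
from bench import *;o=get_obs();print(o['torque'].round(2),o['wrist_force'].round(1),o['q'][5])"
```

```text
time_s: 20.5
eef_pos: [0.5311, 0.2218, 0.105]
eef_rot: [-0.001, 0.883, -0.469, 0.001]
wrist_force: [-2.0, 3.0, 6.5]
opening: 0.152
[ 0.42  0.29 -0.01] [-2.   3.   6.5] 2.7367601742859744
```

```bash
python3 -m inch '[{"delta_pos":[0,0,0.02],"rotation":[0,0,0.05]},{"delta_pos":[0,0,0.0],"rotation":[0,0,0.05]},{"delta_pos":[0,0,0],"rotation":[0,0,0]}]'
python3 -c "
from bench import *;o=get_obs();print(o['torque'].round(2),o['wrist_force'].round(1),o['q'][5])"
```

```text
time_s: 20.8
eef_pos: [0.5312, 0.2218, 0.105]
eef_rot: [-0.001, 0.858, -0.513, 0.001]
wrist_force: [-1.9, 3.4, 7.0]
opening: 0.153
[0.41 0.36 0.05] [-1.9  3.4  7. ] 2.8367510412061243
```

```bash
python3 -m inch '[{"delta_pos":[0,0,0],"rotation":[0,0,0.05]},{"delta_pos":[0,0,0.0],"rotation":[0,0,0.05]},{"delta_pos":[0,0,0],"rotation":[0,0,0]}]'
python3 -c "
from v import *
o=get_obs();print(o['torque'].round(2),o['wrist_force'].round(1),o['q'][5])
view('scene','pics/r.png',(.532,.221,.14),gain=1.5,half=30,k=13)"
```

```text
time_s: 21.1
eef_pos: [0.5312, 0.2219, 0.105]
eef_rot: [-0.002, 0.832, -0.555, 0.001]
wrist_force: [-0.7, 2.9, 6.9]
opening: 0.153
[0.43 0.28 0.01] [-0.7  2.9  6.9] 2.9367150477034647
```

View pics/r.png

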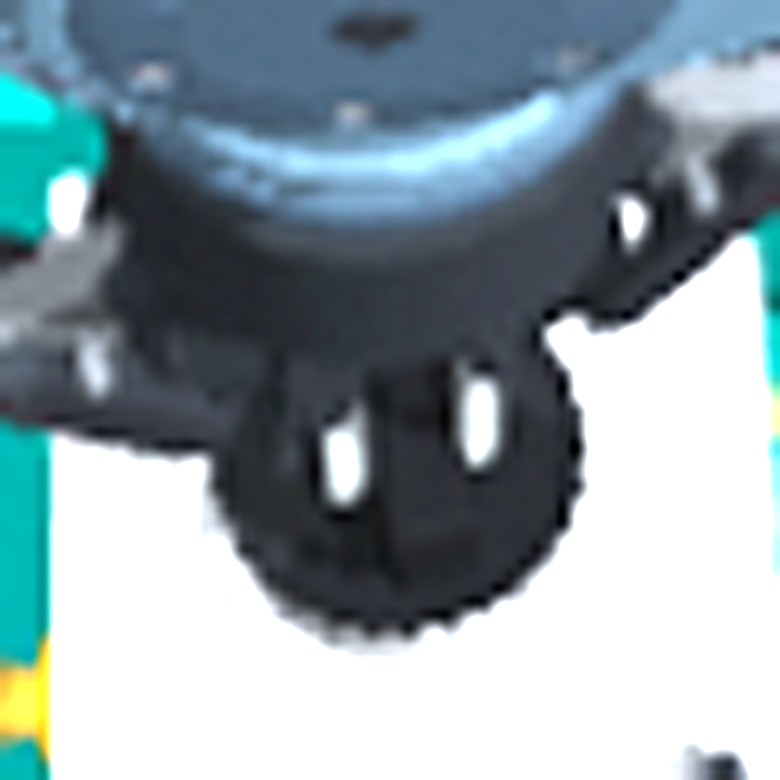

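```bash
python3 -m inch '[{"delta_pos":[0,0,-0.05],"rotation":[0,0,0.05]},{"delta_pos":[0,0,0],"rotation":[0,0,0]}]'
python3 -m inch '[{"delta_pos":[0,0,0],"rotation":[0,0,0]},{"delta_pos":[0,0,0],"rotation":[0,0,0]},{"delta_pos":[0,0,0],"rotation":[0,0,0]},{"delta_pos":[0,0,0],"rotation":[0,0,0]},{"delta_pos":[0,0,0],"rotation":[0,0,0]},{"delta_pos":[0,0,0],"rotation":[0,0,0]}]' 8.54
python3 -c "
from v import *
o=get_obs();print(o['torque'].round(2),o['wrist_force'].round(1),o['q'][5])
view('scene','pics/s.png',(.532,.221,.14),gain=1.5,half=40,k=10)"
```

```text
time_s: 21.35
eef_pos: [0.5311, 0.2216, 0.105]
eef_rot: [-0.001, 0.818, -0.576, 0.001]
wrist_force: [0.5, 2.8, 5.2]
opening: 0.154
time_s: 21.95
eef_pos: [0.5297, 0.221, 0.1039]
eef_rot: [0.0, 0.817, -0.577, -0.0]
wrist_force: [0.0, 0.2, -0.5]
opening: 1.002
[-0.02  0.02  0.01] [ 0.   0.2 -0.5] 2.9884122159403126
```

View pics/s.png

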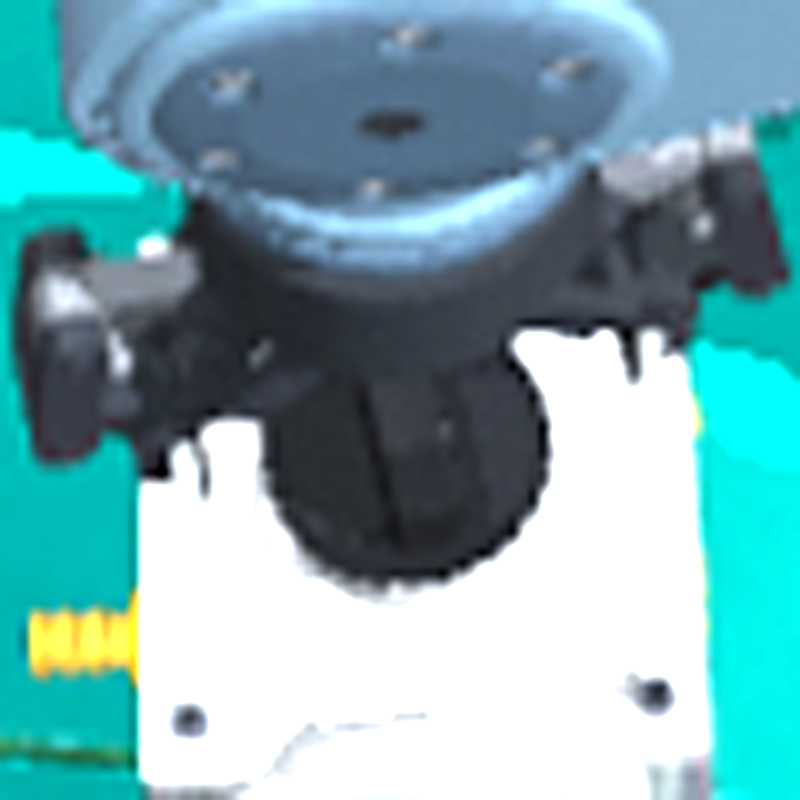

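```bash
python3 -m inch '[{"delta_pos":[0,0,-1],"rotation":[0,0,0]},{"delta_pos":[0,0,-3],"rotation":[0,0,0]},{"delta_pos":[0,0,-4],"rotation":[0,0,0]},{"delta_pos":[0,0,-4],"rotation":[0,0,0]},{"delta_pos":[0,0,-4],"rotation":[0,0,0]},{"delta_pos":[0,0,-4],"rotation":[0,0,0]},{"delta_pos":[0,0,-2],"rotation":[0,0,0]},{"delta_pos":[0,0,0],"rotation":[0,0,0]}]'
python3 -c "
from v import *
o=get_obs();print(o['eef_pos'],o['wrist_force'].round(1))
a=np.linspace(0,2*np.pi,24,endpoint=False)
m=[(.532+.03*np.cos(t),.221+.03*np.sin(t),.1165) for t in a]
view('scene','pics/t.png',(.532,.221,.12),gain=1.,half=30,k=10)
cv2.imwrite('pics/t_full.png',camera('scene')['color'][:,:,::-1])"
```

```text
time_s: 22.8
eef_pos: [0.5315, 0.2214, 0.3293]
eef_rot: [-0.003, 0.817, -0.577, 0.003]
wrist_force: [0.0, -0.1, 0.6]
opening: 1.001
[0.53153162 0.22144253 0.32930224] [ 0.  -0.1  0.6]
```

View pics/t.png

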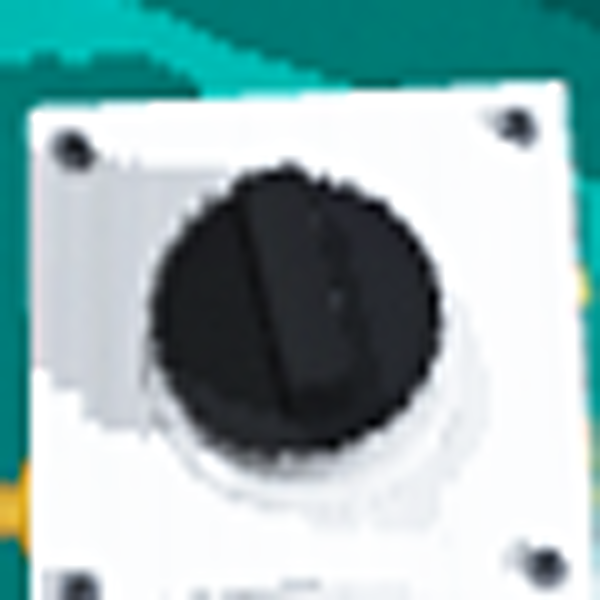

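View pics/t_full.png

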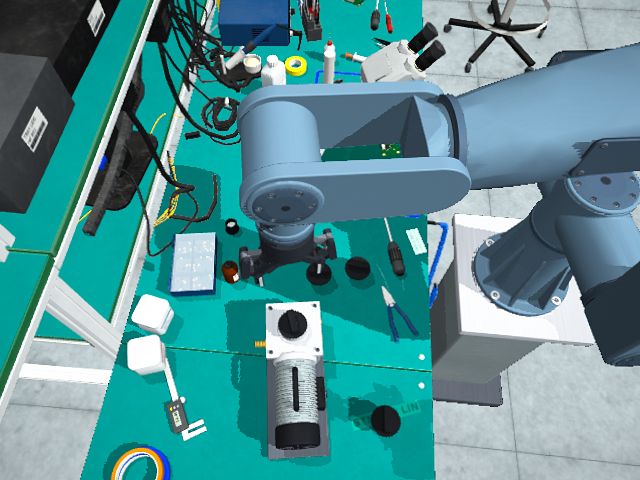

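The crop shows the plug seated in the neck with its flange parallel to the rim and centred, at about (291,322). The loupe (232,226) and bottle (232,270) are where they were, and the gripper is open and clear. Handing in.

```bash
python3 -c "
from bench import *
print(hand_in())"
```

```text
the job is handed in; nothing more can be done
None
```

I screwed the plug into the filler neck until it seated, let go and backed the gripper off upward. The job was handed in at about 23 s; `hand_in()` gives no verdict.

- **Insertion:** The lugs touched the ledge at a TCP height of 0.117 m. I turned the plug counter-clockwise about 15–25°, pressing with about 5 N, until the upward force vanished. The lip then stopped it with about 0.65 N·m. It bottomed at 0.1095 m, the expected drop depth.
- **Driving home:** I then turned it clockwise about 78° in total. The height levelled off at 0.105 m, the expected seated height, over the last 20° or so. Upward force at the wrist never went above 8 N in the neck.
- **Last checks:** The final picture shows the flange even on the neck, upright and centred. The gripper is open and well clear with no contact force. I felt no clear nip torque at the end and did not push on to look for it.
- **Not confirmed:** The loupe and bottle are where they were. The solder reel was hidden behind the gripper in the last picture, and nothing I felt suggested contact with it.
- **Things that disagreed:**
  - **Fingertips:** They stood about 29 mm (shut) behind the stated TCP, so my first grasp closed above the bar. I found this by a light touch of about 14 N on the plug's grip and grasped again lower.
  - **Cameras:** The two cameras differed by 2–4 mm on the plug and by up to 9 mm on the neck rim, so I used their averages and felt the rest by contact.

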